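# Tip the model balls out of the corner-spout tray

## Robot

A 7-joint arm with a two-finger parallel gripper is mounted at the origin on the work surface. World frame = base frame: x ahead of the robot, y to its left, z up, the work surface at z = 0. Lengths are in m, angles in rad, forces in N, time in s.
With the tool pointing down it reaches from about 0.425 to 0.925 m from the base axis. Payload 6.8 kg.
Tool frame: the origin (TCP) lies at the centre of the arm's flange, where the gripper is bolted on; the fingertips stand 173 mm ahead of it and the grasp point (between the pads) lies 155 mm ahead of it; z points along the fingers, y is the direction in which the jaws open and shut (so a half turn about z gives the same grasp; the last joint's range is limited). The gripper opens to 85 mm and grips with 20 to 120 N. Pads are 22 mm wide; open, the fingers measure 114 mm over their backs; the gripper's body (76 mm by 85 mm) begins 54 mm behind the grasp point. The pads swing forward as they close: fully open they stand 13 mm farther back than shut.
Start: joints at [-1.381, 0.477, 0.022, 1.555, -0.011, 1.109, -0.083], TCP at [0.198, 0.645, 0.405] pointing down, gripper open.
Joint ranges: [-2.96, 2.96], [-0.34, 2.1], [-1.41, 1.46], [0.24, 2.44], [-1.37, 4.51], [0.17, 1.92], [-2.96, 2.96]. Speed limits (rad/s): [2.39, 2.39, 3.14, 3.14, 3.14, 3.14, 3.14].

## Interface

Orientations are given as a unit quaternion [x, y, z, w].
In Python, from station import env, vision, sign_off gives the robot as it stands.
- The arm moves only by the shell command python3 -m pendant 'ROWS' [FORCE]. ROWS is JSON, a list of rows, each a list of 5 numbers: the shift along the tool's x, y, z in mm, then the turn about the tool's z in degrees, then the closure, from -1 (fully open) to 1 (shut), so that 0 is half open. A call has 1 to 20 rows; each row is the pose to reach, as a shift and turn from the pose measured when the call began, along the tool's axes at that moment; what a row does not reach only later rows make up. A row lasts 1/12 s, in which the tool goes at most 41.7 mm and 7.16 degrees, less where a joint would pass 70% of its speed; a pose out of reach is approached as far as the arm can. A call with a gripper value outside its range is refused whole. The fingers move at their own pace and stop on an object; FORCE is the grip in N (left out, the last holds). Time passes only in rows, so rows that repeat a pose let the fingers close. It gives the time, the measured TCP pose, the force and the opening at its end, in the units of the state.
- env.read_state(): the state, without advancing time (a new reading comes with each control period).
- vision.snapshot(name): name is "scene" or "top" or "wrist"; returns the picture (420x560x3 uint8, blue, green, red); there is no depth.
- vision.camera_info(name): a dict with "mtx" (3x3 intrinsics, pixels), "xyz" and "orientation" of the camera in the world. Camera axes: x right, y up, looking along -z (the intrinsics and any distortion apply to the point x, -y, -z); pixel columns grow to the right and rows downward; lengths in m; the calibration is good to about 2 mm. A picture is of the moment at which its call begins: read the wrist's pose just before it. camera_info takes no time and is no camera call; for the wrist camera it gives the pose at the moment of the call.
- sign_off(): hands the job in, once; it reports no verdict.
The state is a dict: "time_s": time; "qpos": joint angles; "qd": joint speeds; "tau": joint torques, N m; "eef_pos": TCP position; "eef_rot": TCP orientation; "wrist_force": force on the tool from outside, world axes, zero at the start; "ft_torque": the same for the moment, N m; "gripper_width": opening from 0.0 (shut) to 1.0 (fully open).
Only numpy, scipy, OpenCV 4.12 (cv2) and the standard library are available. Lean on these libraries where they do the work, as an engineer would, in place of code of your own. Each camera call takes 0.05 s, during which the arm holds its last target.

## Task

Set the white dish on the bench centred under the tray's spout and let go of it, then pull the gate at the spout fully up. Take the tray's lifting paddle and slowly tip the tray up about its spout corner until all three wooden balls have run out into the dish, then lower the tray gently until it rests fully home and push the gate fully down again. Leave the dish standing under the spout with the balls in it, and leave everything else on the bench where it is.

Things in the scene. Friction and masses are not known exactly. Their poses are not given: they have to be found in the camera images.
- stand: Dark steel stand, fixed to the bench, carrying the tipping tray. Origin: on the bench straight below the hinge; +x level from hinge to lifting paddle, the spout points to -x, z up. Its foot covers x 70 to 240 mm, |y| < 80 mm; ahead of x = 70 mm only two slim arms (y = +-70 mm, undersides at least 72 mm up) reach to the hinge, so the dish fits below them.
- tray (a joint): Hinge of the aluminium tray, along the stand's y axis, 100 mm above the stand's origin. 0: home, the floor sloping 0.175 rad down away from the spout; grows (rad, to 0.70) as the paddle end is lifted; floor level at 0.175, running to the spout above that; the balls roll out once it is past about 0.3. The balls start at rest in the far corner. Falls back if let go. Tray and gate about 0.7 kg.
- paddle (a point): Grasp point mid-way up the flat black lifting paddle, opposite the spout; 261 mm along x, 72 mm along z from the hinge in the tray's frame. Paddle 50 mm wide (y), 10 mm thick, leaning away from the spout 0.436 rad from the tray's z, so 0.61 rad (35 deg) from vertical at home; it ends 25 mm beyond this point. Grip across its thickness, the tool leaning with it.
- spout (a point): Middle of the end of the spout lip, on its upper face, 25 mm in front of the hinge; frame: the tray's (x from hinge to paddle along the floor, z square to it). The tray is a 200 mm square, its diagonal along x; the corner at the hinge is cut off as a 104 mm wide notch, the opposite corner is 231 mm from the hinge. Walls 34 mm high, floor 4 mm.
- gate (a joint): Upright steel shutter across the notch, sliding along the tray's z axis between two posts (85 mm tall, at y = +-59 mm). 0: fully down, shut; 0.058 m: fully up. Stays where it is left (about 3 N friction). The 40 mm balls pass under it when it is fully up.
- gate_tab (a point): Grasp point on the black tab topping the gate: 44 mm wide (y), 10 mm thick (x), its top 13 mm above this point; frame of the tray. Shut, it lies 74 mm along the tray's z and 4 mm in front of the hinge. Moves with the gate.
- dish: Loose white round flat-bottomed dish, outer diameter 170 mm, 60 mm tall, wall 4 mm, floor 5 mm, about 0.35 kg. Origin: centre of its underside. Its rim can be pinched from above anywhere; it may be lifted or slid.
- dish_spot (a point): Point on the bench 45 mm in front of the hinge, 20 mm beyond the spout lip (stand's -x side), where the balls come down: the dish's centre belongs here.
- ball0: Plain wooden ball, 40 mm diameter, 30 g. Origin: its centre. Lies in the tray at the start.
- ball1: Plain wooden ball like ball0.
- ball2: Plain wooden ball like ball0.
- wash_bottle: White plastic bottle, 70 mm diameter, 170 mm tall; origin under its centre. Bystander.
- reagent_jar: Brown glass jar, 72 mm diameter, 120 mm tall; origin under its centre. Bystander.
- beaker: Glass beaker, 76 mm diameter, 100 mm tall; origin under its centre. Bystander.
- flask: Conical glass flask, 86 mm diameter, 130 mm tall; origin under its centre. Bystander.
- stopper: Large black rubber stopper, 72 mm diameter, 60 mm tall; origin under its centre. Bystander.
- spatula_b: Spatula lying on the bench; bystander.
Mind the look-alikes: they are no part of the job. Leave any turquoise look-alike of the ball2 alone. Leave any purple look-alike of the ball1 alone.

How it is judged:
By the outcome, as a careful person would: the job done as asked, in the order asked, and still so for the second after the job is handed in, with the robot touching nothing.
It also fails if it takes over 64 s, if anything falls off the work surface, if the arm or the gripper's body presses on something with over 40 N, if the wrist force passes 120 N, or if a joint passes its speed limit or range.

## Working session

There is one attempt and no reset: what is moved stays moved. The work goes in short steps, Python scripts to look and compute and a shell command to move; the robot and the scene stay as the last step left them, time stands still between calls to the robot, and variables do not carry over. Pictures are saved under pics/ and viewed, and the job is handed in when it is done.

```bash
ls; mkdir -p pics; cat > h.py <<'E'
import numpy as np,cv2
from scipy.spatial.transform import Rotation as R
from station import env,vision
E
python3 - <<'E'
from h import *
np.set_printoptions(precision=4,suppress=True)
for n in ["scene","top","wrist"]:
    i=vision.camera_info(n);print(n,i)
    cv2.imwrite(f"pics/{n}0.png",vision.snapshot(n))
s=env.read_state()
for k in s: print(k,np.round(s[k],4))
E
```

```text
pics
scene {'mtx': array([[534.7916,   0.    , 271.6493],
       [  0.    , 534.7916, 213.0659],
       [  0.    ,   0.    ,   1.    ]]), 'xyz': array([1.5903, 0.5699, 1.0252]), 'orientation': array([0.2201, 0.4031, 0.786 , 0.4138])}
top {'mtx': array([[424.0698,   0.    , 282.2253],
       [  0.    , 424.0698, 205.6941],
       [  0.    ,   0.    ,   1.    ]]), 'xyz': array([ 0.329 , -0.0942,  1.6289]), 'orientation': array([ 0.0493, -0.0625, -0.7022,  0.7075])}
wrist {'mtx': array([[323.4333,   0.    , 281.6256],
       [  0.    , 323.4333, 208.4615],
       [  0.    ,   0.    ,   1.    ]]), 'xyz': array([0.1262, 0.6658, 0.3734]), 'orientation': array([-0.1182, -0.0874,  0.5881,  0.7953])}
time_s 0.15
qpos [-1.3811  0.4776  0.0224  1.5562 -0.0115  1.1093 -0.0831]
qd [ 0.0018 -0.0013 -0.0003 -0.003  -0.0004 -0.0004  0.0009]
tau [  0.0023 -59.6932   1.6098 -28.1493   0.0126   0.0065   0.    ]
eef_pos [0.198  0.6451 0.4039]
eef_rot [ 0.1483  0.9889 -0.0007 -0.    ]
wrist_force [-0.3528 -0.4324 -0.8115]
ft_torque [ 0.025  -0.0212 -0.0276]
gripper_width 0.9999
```

View pics/scene0.png

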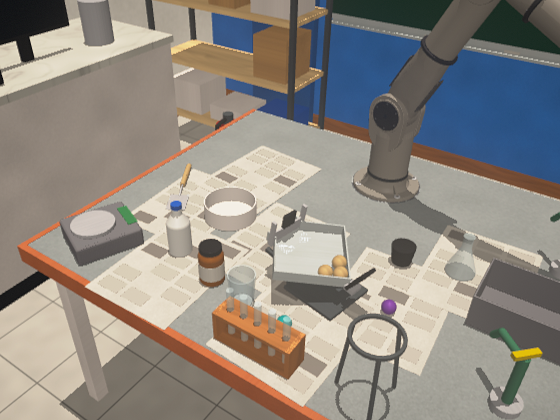

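View pics/top0.png

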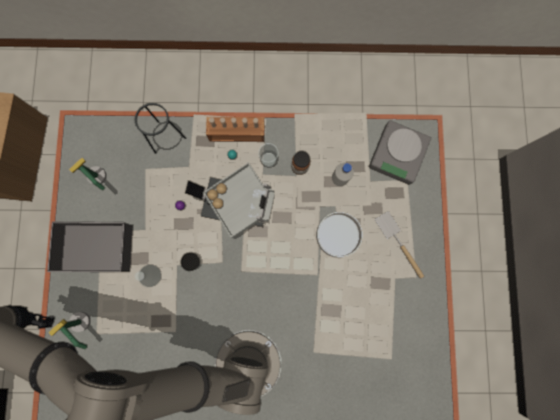

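View pics/wrist0.png

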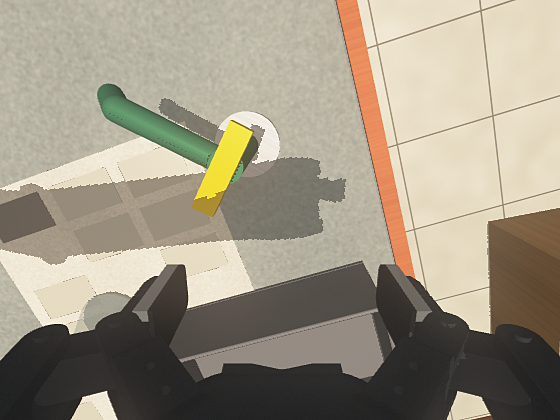

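The scene picture shows the tray at about (312,258) with three wooden balls at (330,268). The dish is at (230,208). The purple ball at (388,306) and the turquoise ball at (285,321) are the look-alikes on the bench. I'll enlarge both to measure.

```bash
python3 - <<'E'
import cv2
t=cv2.imread("pics/top0.png");cv2.imwrite("pics/topc.png",cv2.resize(t[140:290,170:370],None,fx=4,fy=4,interpolation=cv2.INTER_CUBIC))
t=cv2.imread("pics/scene0.png");cv2.imwrite("pics/scenec.png",cv2.resize(t[180:330,190:390],None,fx=4,fy=4,interpolation=cv2.INTER_CUBIC))
E
```

```text
(no output)
```

View pics/topc.png

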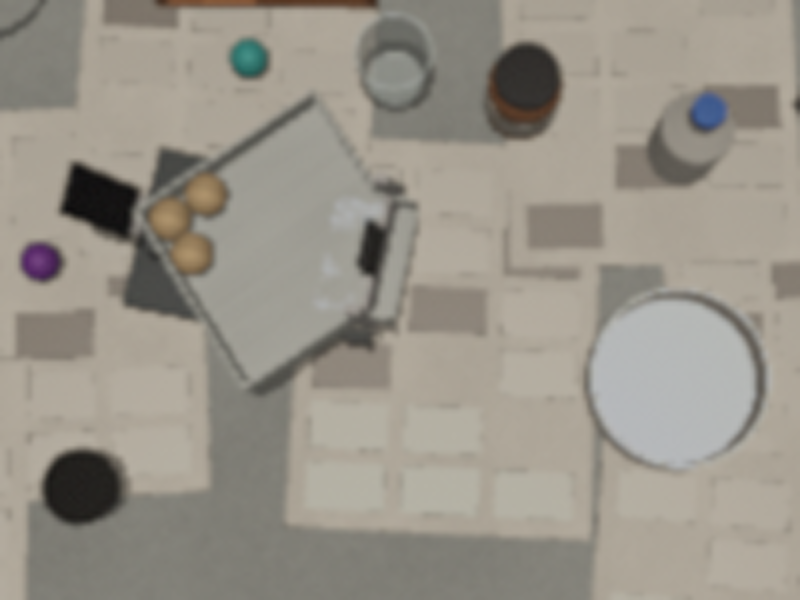

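View pics/scenec.png

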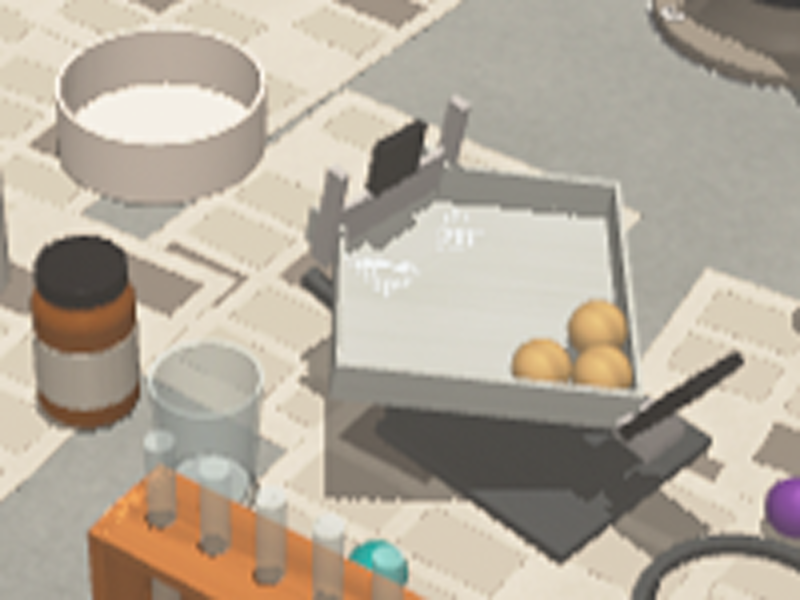

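```bash
cat >> h.py <<'E'
np.set_printoptions(precision=4,suppress=True)
def proj(n,P,info=None):
    i=info or vision.camera_info(n); p=R.from_quat(i["orientation"]).inv().apply(np.atleast_2d(P)-i["xyz"])
    p=p*[1,-1,-1]; q=p@np.array(i["mtx"]).T; return q[:,:2]/q[:,2:]
def unproj(n,px,z,info=None):
    i=info or vision.camera_info(n); px=np.atleast_2d(px)
    d=np.c_[px,np.ones(len(px))]@np.linalg.inv(i["mtx"]).T*[1,-1,-1]
    d=R.from_quat(i["orientation"]).apply(d); return i["xyz"]+d*((z-i["xyz"][2])/d[:,2])[:,None]
def tray2stand(p,q=0.):
    p=np.atleast_2d(p).astype(float); t=.175-q
    return np.c_[p[:,0]*np.cos(t)+p[:,2]*np.sin(t),p[:,1],.1-p[:,0]*np.sin(t)+p[:,2]*np.cos(t)]
def stand2world(p,S):
    p=np.atleast_2d(p);c,s=np.cos(S[2]),np.sin(S[2])
    return np.c_[S[0]+c*p[:,0]-s*p[:,1],S[1]+s*p[:,0]+c*p[:,1],p[:,2]]
E
cat > fit.py <<'E'
from h import *
from scipy.optimize import least_squares
M=lambda *a:np.array(a)/1000
obs=[("top",M(89.6,-141.4,34),(315,95)),("top",M(89.6,141.4,34),(250,388)),("top",M(231,0,34),(140,205)),
("top",M(-25,0,0),(402,264)),("top",M(-4,0,87),(371,247)),("top",M(271.6,0,94.7),(70,184)),
("scene",M(89.6,-141.4,34),(335,373)),("scene",M(89.6,141.4,34),(618,183)),("scene",M(231,0,34),(637,393)),("scene",M(-4,0,87),(398,150)),("scene",M(271.6,0,94.7),(738,358)),
("scene",M(-0,-59,85),(337,172)),("scene",M(-0,59,85),(458,100))]
off={"top":(170,140),"scene":(190,180)}
inf={n:vision.camera_info(n) for n in off}
def res(S):
    return np.ravel([proj(n,stand2world(tray2stand(p),S),inf[n])[0]-(np.array(u)/4+off[n]) for n,p,u in obs])
r=least_squares(res,[.62,0,1.57],loss="soft_l1");print(r.x);print(res(r.x).reshape(-1,2))
u=np.array([[677,380]])/4+off["top"]
print("dish top",unproj("top",u,.06))
for n,u,z in [("beaker",(397,83),.0),("jar",(527,75),.12),("bottle",(710,110),.17),("stopper",(82,487),.06)]:
    print(n,unproj("top",np.array(u)/4+off["top"],z))
# scene dish rim center
print("dish scene",unproj("scene",np.array([161,88])/4+off["scene"],.06))
E
python3 fit.py
```

```text
[ 0.5736 -0.0589  1.37  ]
[[-0.9164 -1.6489]
 [-2.0097  0.5799]
 [-2.2183  1.4004]
 [ 0.9868  0.6425]
 [-1.562  -0.9418]
 [-1.0684  0.9374]
 [-0.9519 -2.9276]
 [-1.0397 -0.8957]
 [ 0.3822  0.136 ]
 [-0.6389 -4.7673]
 [-6.7382  3.0189]
 [ 0.0765 -0.0529]
 [ 0.027   0.6349]]
dish top [[ 0.4713 -0.3355  0.06  ]]
beaker [[ 0.7687 -0.0715  0.    ]]
jar [[ 0.7453 -0.1924  0.12  ]]
bottle [[ 0.7013 -0.3515  0.17  ]]
stopper [[0.3691 0.2111 0.06  ]]
dish scene [[ 0.481  -0.3272  0.06  ]]
```

```bash
cat > ov.py <<'E'
from h import *
def overlay(S,name,out,box,f=4,q=0.,g=0.,img=None,dish=None,snap=True):
    inf=vision.camera_info(name)
    im=vision.snapshot(name) if img is None else img
    x0,y0,x1,y1=box
    im=cv2.resize(im[y0:y1,x0:x1],None,fx=f,fy=f,interpolation=cv2.INTER_CUBIC)
    def ln(P,c,tr=True,closed=True):
        P=np.array(P)/1000.; W=stand2world(tray2stand(P,q) if tr else P,S)
        u=(proj(name,W,inf)-[x0,y0]+.5)*f
        cv2.polylines(im,[np.int32(u)],closed,c,1,cv2.LINE_AA)
    ln([(0,-52,34),(89.6,-141.4,34),(231,0,34),(89.6,141.4,34),(0,52,34)],(0,0,255),closed=False)
    s,c=np.sin(.436),np.cos(.436)
    P=lambda t,y,n:(261+s*t+c*n,y,72+c*t-s*n)
    for n in(-5,5): ln([P(25,-25,n),P(25,25,n),P(-25,25,n),P(-25,-25,n)],(0,255,255))
    for x in(-9,1): ln([(x,-22,87+g),(x,22,87+g),(x,22,61+g),(x,-22,61+g)],(0,255,0))
    for y in(-59,59): ln([(0,y,0),(0,y,85)],(255,0,255),closed=False)
    ln([(-25,-40,0),(-25,40,0)],(255,0,0),closed=False)
    ln([(70,-80,0),(240,-80,0),(240,80,0),(70,80,0)],(255,255,0),tr=False)
    if dish is not None:
        a=np.linspace(0,2*np.pi,60)
        for z in(0,.06):
            W=np.c_[dish[0]+.085*np.cos(a),dish[1]+.085*np.sin(a),0*a+z]
            cv2.polylines(im,[np.int32((proj(name,W,inf)-[x0,y0]+.5)*f)],True,(0,140,255),1,cv2.LINE_AA)
    cv2.imwrite(out,im)
E
python3 - <<'E'
from ov import *
S=[.5736,-.0589,1.37]
for n,b in(("top",(170,140,370,290)),("scene",(190,180,390,330))):
    overlay(S,n,f"pics/ov_{n}.png",b,img=cv2.imread(f"pics/{n}0.png"),dish=(.476,-.331))
E
```

```text
(no output)
```

View pics/ov_top.png

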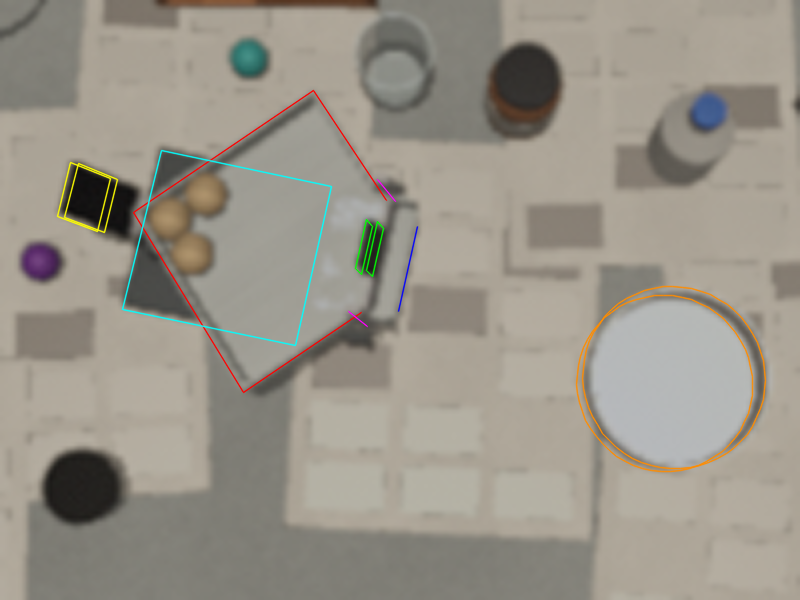

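View pics/ov_scene.png

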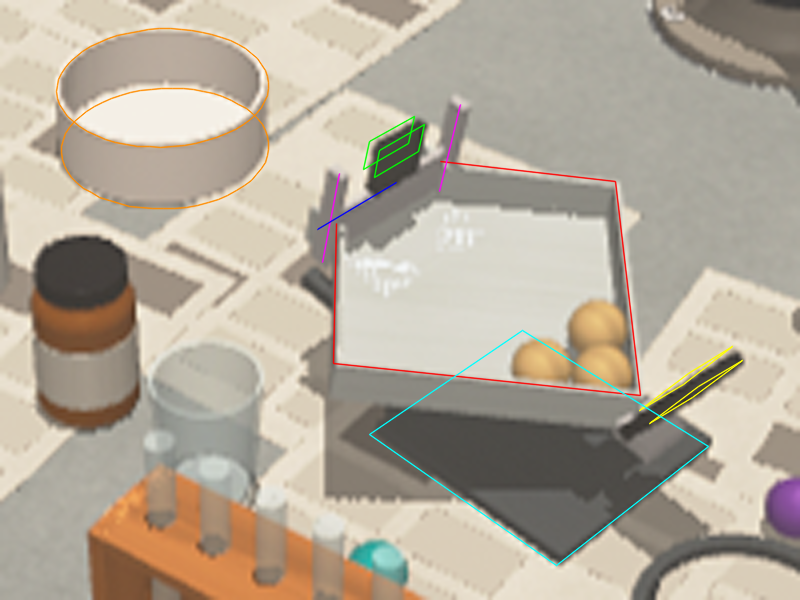

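Both overlays fit to within a few mm. The pendant can't tilt the tool, so I'll work with it pointing down:
- **Dish:** pinch the rim.
- **Gate tab:** grip across its thickness, where the lean is only 10°.
- **Paddle:** grip across its 50 mm width, so it can pivot between the pads.

First, a helper that turns targets into tool shifts.

```bash
cat >> h.py <<'E'
def plan(targets,yaws=None,tool=.155):
    """targets: world grasp points; yaws: world angle (deg) of tool y axis. prints rows' shifts"""
    s=env.read_state(); r=R.from_quat(s["eef_rot"]); p=np.array(s["eef_pos"])
    y=r.apply([0,1,0]); yaw=np.degrees(np.arctan2(y[1],y[0]))
    print("t",round(s["time_s"],2),"tcp",p,"grasp",p+r.apply([0,0,tool]),"yaw %.2f"%yaw,"z",r.apply([0,0,1]),"F",np.round(s["wrist_force"],1),"w",round(s["gripper_width"],3),"q",np.round(s["qpos"],2))
    for k,t in enumerate(targets):
        # grasp point straight down from tcp
        d=r.inv().apply(np.array(t)-(p+np.array([0,0,-tool])))*1000
        print("target",t,"-> rows",np.round(d,1),"" if yaws is None else "turn %.1f"%(-((yaws[k]-yaw+90)%180-90)),"dist %.0f"%np.linalg.norm(d))
E
python3 - <<'E'
from h import *
S=[.5736,-.0589,1.37]
print("spot",stand2world([-.045,0,0],S))
print("pad",stand2world(tray2stand([.261,0,.072]),S),"tab",stand2world(tray2stand([-.004,0,.074]),S))
plan([(.5,.3,.25),(.52,-.15,.25),(.457,-.414,.25)],[78.5]*3)
E
```

```text
spot [[ 0.5646 -0.103   0.    ]]
pad [[0.6274 0.2052 0.1255]] tab [[ 0.5754 -0.0501  0.1736]]
t 0.15 tcp [0.198  0.6451 0.4039] grasp [0.198  0.6449 0.2489] yaw 72.94 z [-0.0003 -0.0014 -1.    ] F [-0.4 -0.4 -0.8] w 1.0 q [-1.38  0.48  0.02  1.56 -0.01  1.11 -0.08]
target (0.5, 0.3, 0.25) -> rows [-390.  -241.3   -0.7] turn -5.6 dist 459
target (0.52, -0.15, 0.25) -> rows [-541.1 -665.6   -0.1] turn -5.6 dist 858
target (0.457, -0.414, 0.25) -> rows [-558.3 -936.5    0.3] turn -5.6 dist 1090
```

```bash
python3 -m pendant '[[-390,-241,0,-5.6,0],[-390,-241,0,-5.6,0],[-390,-241,0,-5.6,0],[-390,-241,0,-5.6,0],[-390,-241,0,-5.6,0],[-390,-241,0,-5.6,0],[-390,-241,0,-5.6,0],[-390,-241,0,-5.6,0],[-390,-241,0,-5.6,0],[-390,-241,0,-5.6,0],[-541,-666,0,-5.6,0],[-541,-666,0,-5.6,0],[-541,-666,0,-5.6,0],[-541,-666,0,-5.6,0],[-541,-666,0,-5.6,0],[-541,-666,0,-5.6,0],[-541,-666,0,-5.6,0],[-541,-666,0,-5.6,0],[-541,-666,0,-5.6,0],[-541,-666,0,-5.6,0]]' 
python3 - <<'E'
from h import *
plan([(.457,-.414,.25),(.46,-.38,.25)],[78.5]*2)
E
```

```text
time_s: 1.82
eef_pos: [0.5127, -0.0849, 0.4049]
eef_rot: [0.1, 0.995, -0.001, -0.0]
wrist_force: [1.1, 0.5, -0.3]
gripper_width: 0.5
t 1.82 tcp [ 0.5127 -0.0849  0.4049] grasp [ 0.5127 -0.085   0.2499] yaw 78.55 z [-0.0002 -0.0011 -1.    ] F [ 1.1  0.5 -0.3] w 0.5 q [-0.27  0.22  0.36  1.94 -0.09  0.99  1.51]
target (0.457, -0.414, 0.25) -> rows [ -10.7 -333.6    0.3] turn 0.0 dist 334
target (0.46, -0.38, 0.25) -> rows [  -6.9 -299.7    0.3] turn 0.0 dist 300
```

```bash
python3 -m pendant '[[-11,-334,0,0,0],[-11,-334,0,0,0],[-11,-334,0,0,0],[-11,-334,0,0,0],[-11,-334,0,0,0],[-11,-334,0,0,0],[-11,-334,0,0,0],[-11,-334,0,0,0],[-11,-334,0,0,0],[-11,-334,0,0,0]]' 
python3 - <<'E'
from h import *
plan([])
i=vision.camera_info("wrist"); im=vision.snapshot("wrist")
for d in [(.474,-.333),(.477,-.331)]:
    a=np.linspace(0,2*np.pi,90)
    for z,c in((0,(0,255,0)),(.06,(0,0,255))):
        u=proj("wrist",np.c_[d[0]+.085*np.cos(a),d[1]+.085*np.sin(a),0*a+z],i)
        cv2.polylines(im,[np.int32(u)],True,c,1)
cv2.imwrite("pics/w1.png",im); print(i["xyz"],R.from_quat(i["orientation"]).as_matrix())
E
```

```text
time_s: 2.65
eef_pos: [0.4553, -0.4175, 0.4051]
eef_rot: [0.103, 0.995, -0.001, -0.001]
wrist_force: [0.1, 0.6, 0.2]
gripper_width: 0.504
t 2.65 tcp [ 0.4553 -0.4175  0.4051] grasp [ 0.4551 -0.4178  0.2501] yaw 78.21 z [-0.0014 -0.0025 -1.    ] F [0.1 0.6 0.2] w 0.504 q [ 0.27  0.41  0.5   1.73 -0.22  1.06  2.2 ]
[ 0.3818 -0.4033  0.3747] [[ 0.2039 -0.937  -0.2838]
 [ 0.979   0.1948  0.0603]
 [-0.0012 -0.2901  0.957 ]]
```

View pics/w1.png

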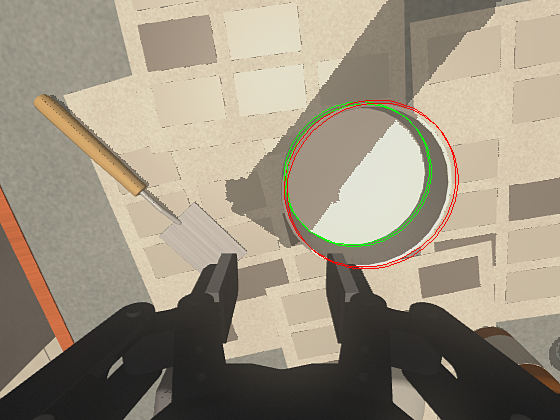

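The dish fits at (0.475,-0.332); its rim spans columns 285-457. Next I'll descend onto its near-left rim point.

```bash
python3 - <<'E'
from h import *
plan([(.4585,-.4133,.047)],[78.5]); print(unproj("wrist",[(240,255),(165,262)],0))
E
```

```text
t 2.7 tcp [ 0.4566 -0.4151  0.4049] grasp [ 0.4565 -0.4152  0.2499] yaw 78.41 z [-0.0009 -0.0007 -1.    ] F [ 0.6 -0.1 -1.2] w 0.499 q [ 0.26  0.41  0.5   1.73 -0.22  1.06  2.2 ]
target (0.4585, -0.4133, 0.047) -> rows [ -1.7   2.4 202.9] turn -0.1 dist 203
[[ 0.5441 -0.4876  0.    ]
 [ 0.5344 -0.5835  0.    ]]
```

```bash
python3 -m pendant '[[-2,2,60,0,0],[-2,2,100,0,0],[-2,2,140,0,0],[-2,2,170,0,0],[-2,2,190,0,0],[-2,2,203,0,0],[-2,2,203,0,0],[-2,2,203,0,0]]' 40
python3 -m pendant '[[0,0,0,0,0.3],[0,0,0,0,0.5],[0,0,0,0,0.7],[0,0,0,0,1],[0,0,0,0,1],[0,0,0,0,1]]' 40
python3 - <<'E'
from h import *
plan([(.5490,-.1843,.05)],[78.5]); 
cv2.imwrite("pics/w2.png",vision.snapshot("wrist"))
E
```

```text
time_s: 3.37
eef_pos: [0.4596, -0.413, 0.2024]
eef_rot: [0.1, 0.995, -0.0, -0.0]
wrist_force: [0.6, 0.4, -0.7]
gripper_width: 0.498
time_s: 3.87
eef_pos: [0.4595, -0.4139, 0.2044]
eef_rot: [0.101, 0.995, -0.001, 0.001]
wrist_force: [-2.5, 0.4, 11.2]
gripper_width: 0.041
t 3.87 tcp [ 0.4595 -0.4139  0.2044] grasp [ 0.4597 -0.4141  0.0494] yaw 78.43 z [ 0.001  -0.0017 -1.    ] F [-2.5  0.4 11.2] w 0.041 q [ 0.35  0.66  0.38  1.86 -0.37  0.69  2.31]
target (0.549, -0.1843, 0.05) -> rows [-41.7 242.8  -0.9] turn -0.1 dist 246
```

View pics/w2.png

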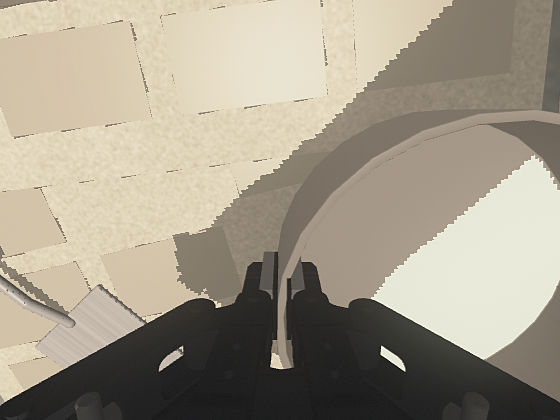

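```bash
python3 -m pendant '[[0,0,-3,0,1],[0,0,-7,0,1],[-2,10,-10,0,1],[-5,28,-10,0,1],[-9,50,-10,0,1],[-13,75,-10,0,1],[-17,100,-10,0,1],[-21,125,-10,0,1],[-25,150,-10,0,1],[-30,175,-10,0,1],[-34,198,-10,0,1],[-38,218,-10,0,1],[-40,232,-10,0,1],[-42,240,-10,0,1],[-42,243,-10,0,1],[-42,243,-10,0,1]]'
python3 - <<'E'
from ov import *
plan([(.5481,-.1843,.05)],[78.5]); 
S=[.5736,-.0589,1.37]
overlay(S,"top","pics/ov2.png",(170,140,370,290),dish=(.5646,-.103))
cv2.imwrite("pics/s2.png",cv2.resize(vision.snapshot("scene")[160:310,170:370],None,fx=4,fy=4))
E
```

```text
time_s: 5.25
eef_pos: [0.5494, -0.1834, 0.2139]
eef_rot: [0.1, 0.995, -0.001, 0.0]
wrist_force: [-0.2, 0.5, -4.4]
gripper_width: 0.05
t 5.25 tcp [ 0.5494 -0.1834  0.2139] grasp [ 0.5495 -0.1836  0.0589] yaw 78.51 z [ 0.0005 -0.0014 -1.    ] F [-0.2  0.5 -4.4] w 0.05 q [-0.09  0.6   0.4   1.95 -0.37  0.66  1.91]
target (0.5481, -0.1843, 0.05) -> rows [ 1.1 -1.2  8.9] turn 0.0 dist 9
```

View pics/ov2.png

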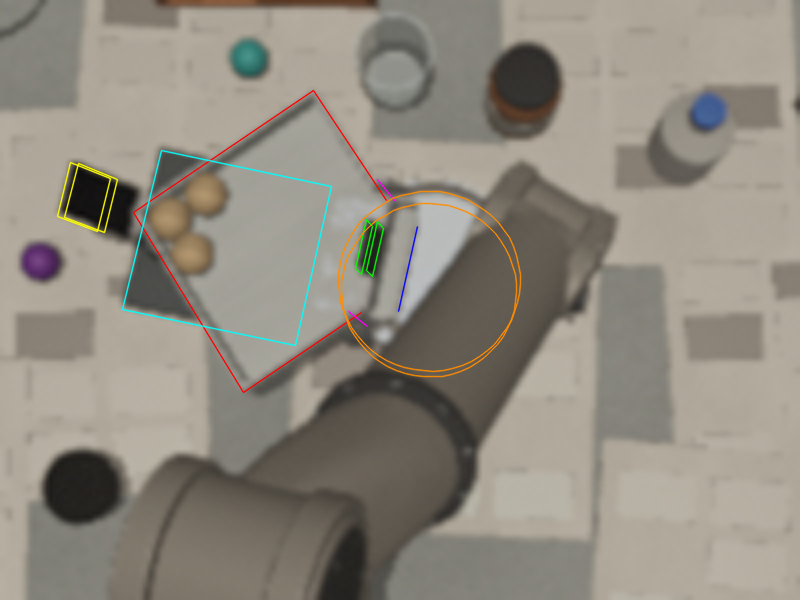

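View pics/s2.png

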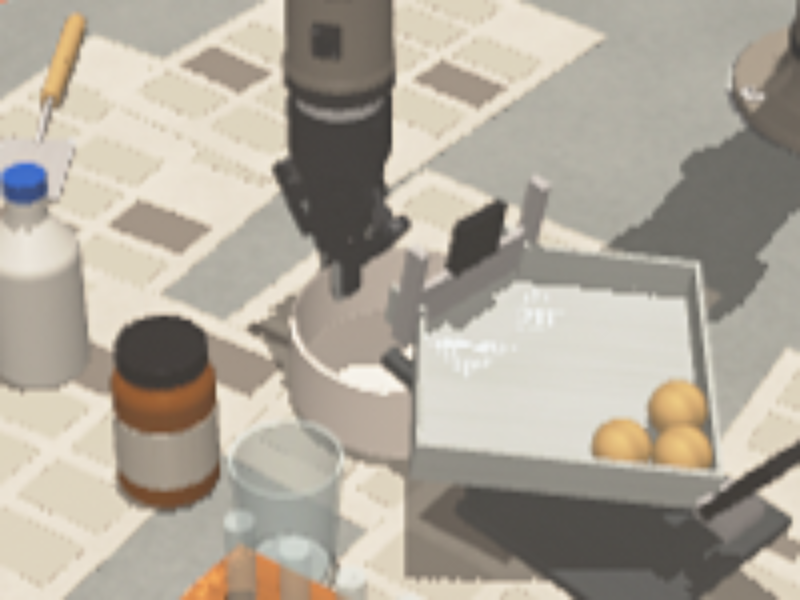

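```bash
python3 -m pendant '[[1,-1,3,0,1],[1,-1,6,0,1],[1,-1,8,0,1],[1,-1,9,0,1],[1,-1,9,0,1]]'
python3 -m pendant '[[0,0,0,0,0.7],[0,0,0,0,0.5],[0,0,0,0,0.3],[0,0,0,0,0.2],[0,0,-5,0,0.2],[0,0,-30,0,0.2],[0,0,-70,0,0],[0,0,-110,0,-0.1],[0,0,-150,0,-0.1],[0,-20,-180,0,-0.1],[0,-20,-180,0,-0.1]]'
python3 - <<'E'
from ov import *
S=[.5736,-.0589,1.37]
plan([stand2world(tray2stand([-.004,0,.074+.08]),S)[0]],[78.5]); 
b=(0,0,560,420)
overlay(S,"wrist","pics/w3.png",b,f=1,dish=(.5646,-.103))
E
```

```text
time_s: 5.77
eef_pos: [0.5474, -0.1868, 0.205]
eef_rot: [0.102, 0.995, -0.001, 0.0]
wrist_force: [-0.2, -1.9, -2.9]
gripper_width: 0.044
time_s: 6.68
eef_pos: [0.5438, -0.2101, 0.3926]
eef_rot: [0.104, 0.995, -0.003, 0.006]
wrist_force: [-0.1, -1.1, -0.2]
gripper_width: 0.548
t 6.68 tcp [ 0.5438 -0.2101  0.3926] grasp [ 0.5456 -0.2112  0.2376] yaw 78.08 z [ 0.0121 -0.007  -0.9999] F [-0.1 -1.1 -0.2] w 0.548 q [-0.16  0.37  0.54  1.83 -0.22  0.99  1.83]
target [ 0.5782 -0.0365  0.2523] -> rows [  2.  176.9 -15.5] turn -0.4 dist 178
```

View pics/w3.png

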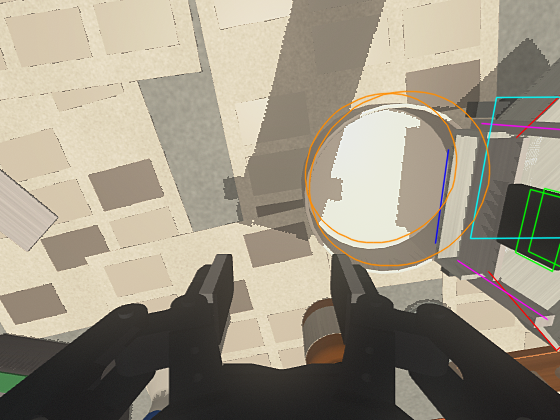

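```bash
python3 -m pendant '[[2,100,-16,-0.4,-0.1],[2,100,-16,-0.4,-0.1],[2,100,-16,-0.4,-0.1],[2,100,-16,-0.4,-0.1],[2,100,-16,-0.4,-0.1],[2,100,-16,-0.4,-0.1],[2,100,-16,-0.4,-0.1]]'
python3 - <<'E'
from ov import *
S=[.5736,-.0589,1.37]
b=(0,0,560,420)
im=vision.snapshot("wrist");i1=vision.camera_info("wrist")
cv2.imwrite("pics/w4raw.png",vision.snapshot("wrist"))
import json
i=vision.camera_info("wrist");print(i1["xyz"],i["xyz"])
json.dump({k:np.array(v).tolist() for k,v in i.items()},open("w4.json","w"))
overlay(S,"wrist","pics/w4.png",b,f=1,dish=(.5646,-.103),img=cv2.imread("pics/w4raw.png"))
plan([])
E
```

```text
time_s: 7.32
eef_pos: [0.5613, -0.1115, 0.4045]
eef_rot: [0.101, 0.995, -0.003, 0.004]
wrist_force: [-0.6, -0.5, 0.2]
gripper_width: 0.548
[ 0.4881 -0.0977  0.3736] [ 0.4882 -0.0976  0.3737]
t 7.42 tcp [ 0.5615 -0.1114  0.4047] grasp [ 0.5626 -0.1123  0.2497] yaw 78.38 z [ 0.0075 -0.0056 -1.    ] F [-0.   0.3 -0.9] w 0.546 q [-0.33  0.33  0.52  1.84 -0.19  1.01  1.64]
```

View pics/w4.png

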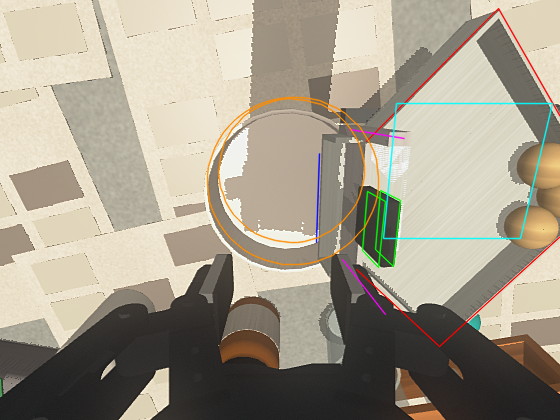

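View pics/w4raw.png

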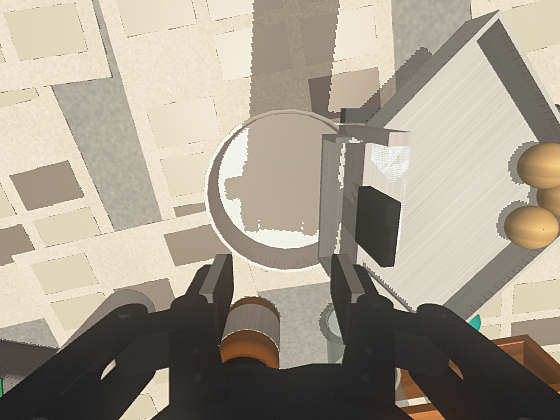

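```bash
python3 - <<'E'
import cv2
t=cv2.imread("pics/w4.png");cv2.imwrite("pics/w4c.png",cv2.resize(t[85:285,190:430],None,fx=3.3,fy=3,interpolation=cv2.INTER_CUBIC))
E
```

```text
(no output)
```

View pics/w4c.png

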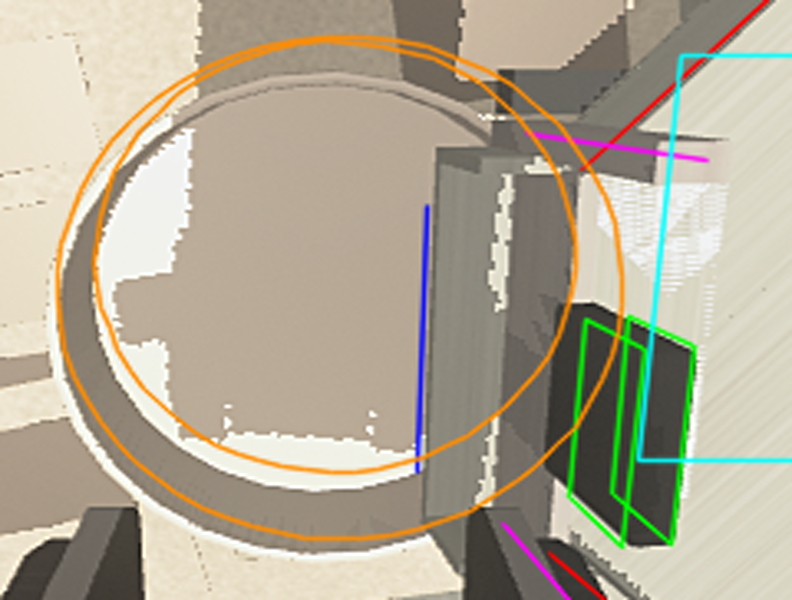

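```bash
python3 - <<'E'
from ov import *
import json
from scipy.optimize import least_squares
i=json.load(open("w4.json")); i={k:np.array(v) for k,v in i.items()}
px=np.array([(50,300),(320,552),(330,72),(115,165),(100,450),(200,95),(200,527)])/[3.3,3]+[190,85]
def res(p):
    W=unproj("wrist",px,p[3],i)[:,:2]; return np.linalg.norm(W-p[:2],axis=1)-p[2]
def solve(free):
    f=lambda v: res([v[0],v[1],.085,.06] if not free else [v[0],v[1],.085,v[2]])
    r=least_squares(f,[.565,-.103]+([.06] if free else []));return r.x,f(r.x)*1000
print(solve(0));print(solve(1))
S=[.5736,-.0589,1.37]
overlay(S,"top","pics/ov3.png",(170,140,370,290),dish=(.5646,-.103))
overlay(S,"scene","pics/ov3s.png",(190,160,390,310),dish=(.5646,-.103))
E
```

```text
(array([ 0.5726, -0.1059]), array([ 1.2502, -2.4439, -2.3376, -1.2269,  0.2506,  0.0346, -0.7396]))
(array([ 0.5742, -0.1092,  0.0513]), array([ 0.5363, -0.172 , -0.1393, -1.3044, -0.0248,  0.9512,  0.1181]))
```

View pics/ov3.png

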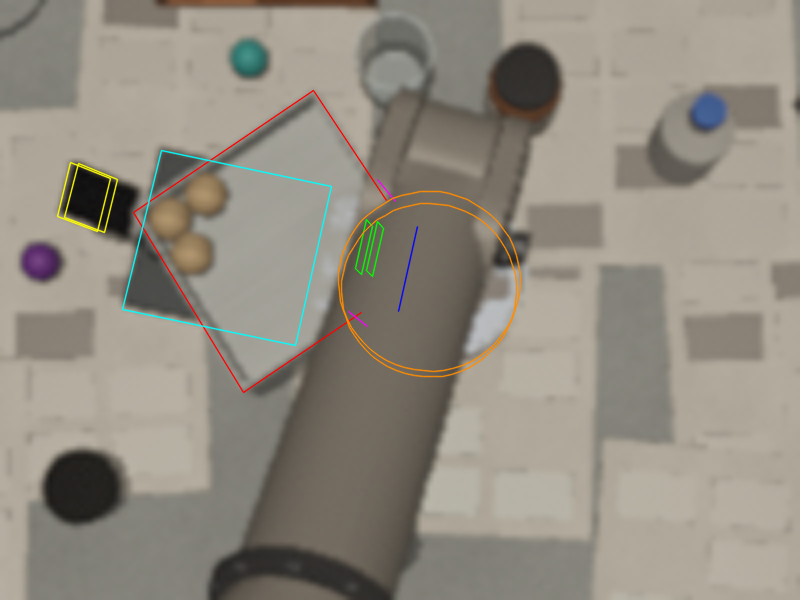

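View pics/ov3s.png

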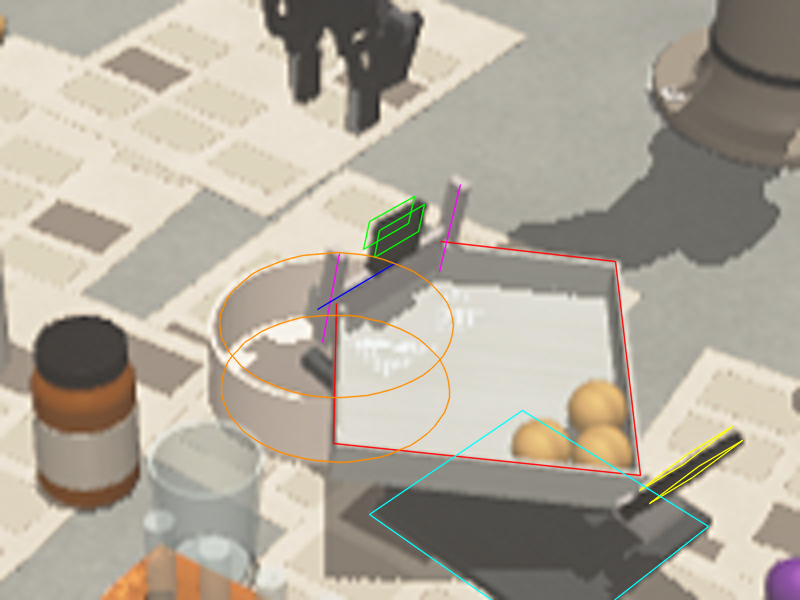

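```bash
python3 -m pendant '[[-52,46,-30,0,-0.1],[-52,46,-30,0,-0.1],[-52,46,-30,0,-0.1],[-52,46,-30,0,-0.1],[-52,46,-30,0,-0.1],[-52,46,-30,0,-0.1]]'
python3 - <<'E'
from ov import *
import json
S=[.5736,-.0589,1.37]
vision.snapshot("wrist")
i=vision.camera_info("wrist")
im=vision.snapshot("wrist");print(i["xyz"],vision.camera_info("wrist")["xyz"])
json.dump({k:np.array(v).tolist() for k,v in i.items()},open("w5.json","w"))
cv2.imwrite("pics/w5raw.png",im)
overlay(S,"wrist","pics/w5.png",(130,30,530,330),f=2,dish=(.5726,-.1059),img=im)
cv2.imwrite("pics/w5c.png",cv2.resize(im[30:330,130:530],None,fx=2,fy=2,interpolation=cv2.INTER_CUBIC))
E
```

```text
time_s: 8.02
eef_pos: [0.6207, -0.0774, 0.4347]
eef_rot: [0.102, 0.995, -0.003, 0.004]
wrist_force: [0.5, 0.8, 0.5]
gripper_width: 0.55
[ 0.5475 -0.0635  0.4038] [ 0.5475 -0.0633  0.4039]
```

View pics/w5.png

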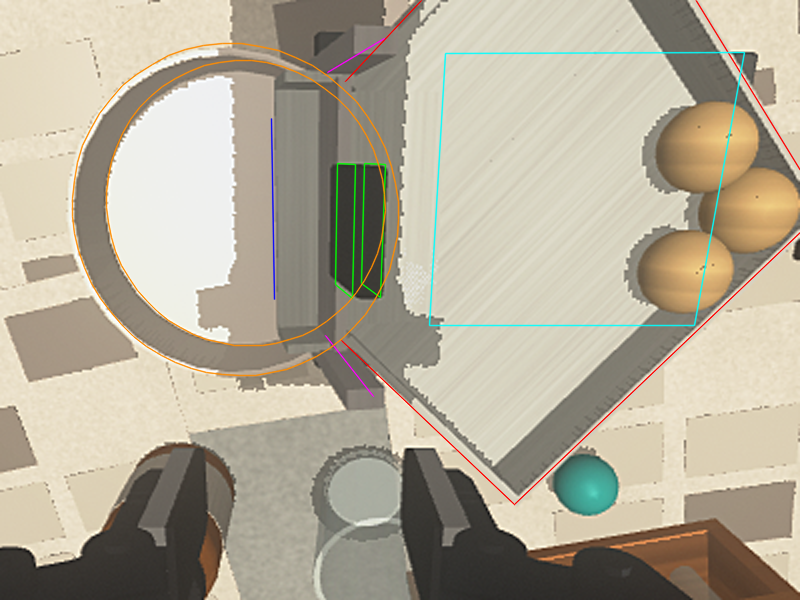

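View pics/w5c.png

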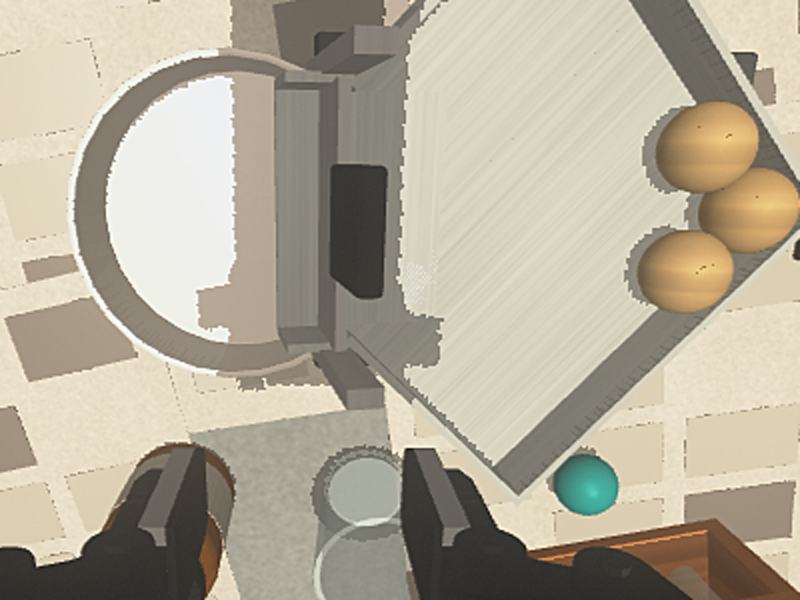

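```bash
python3 - <<'E'
from h import *
import json
from scipy.optimize import least_squares
i=json.load(open("w5.json")); i={k:np.array(v) for k,v in i.items()}
px=np.array([(69,205),(80,147),(104,102),(145,66),(205,48),(79,270),(110,328),(160,364),(225,376),(280,371)])/2+[130,30]
def f(v):
    W=unproj("wrist",px,v[2] if len(v)>2 else .06,i)[:,:2]; return np.linalg.norm(W-v[:2],axis=1)-.085
for x0 in([.565,-.103],[.565,-.103,.06]):
    r=least_squares(f,x0);print(r.x,f(r.x)*1000)
    S=[.5736,-.0589,1.37];d=r.x[:2]-S[:2];print("stand xy",d@[np.cos(1.37),np.sin(1.37)],d@[-np.sin(1.37),np.cos(1.37)])
# tab, lip in this image
S0=[.5736,-.0589,1.37]
obs=[((-25,0,0),(277,212)),((89.6,-141.4,34),(518,496)),((-4,0,87),None)]
for p,o in obs: print(p,(proj("wrist",stand2world(tray2stand(np.array(p)/1000),S0),i)[0]-[130,30])*2+.5,o)
plan([])
E
```

```text
[ 0.5741 -0.1095] [-1.5568 -1.1679  0.1569  0.9114  0.2818 -0.6071  2.2266  1.6422 -1.5797
 -0.6831]
stand xy -0.04949119571124592 -0.010620013807617885
[ 0.5742 -0.1096  0.0598] [-1.5666 -1.1667  0.1729  0.9462  0.3389 -0.6191  2.2238  1.6547 -1.5446
 -0.624 ]
stand xy -0.049577891840036775 -0.010653106265970012
(-25, 0, 0) [272.6168 212.482 ] (277, 212)
(89.6, -141.4, 34) [514.6585 504.1933] (518, 496)
(-4, 0, 87) [368.5173 233.0536] None
t 8.12 tcp [ 0.6208 -0.0773  0.4349] grasp [ 0.6219 -0.0781  0.2799] yaw 78.32 z [ 0.007  -0.0054 -1.    ] F [ 0.3 -0.  -0.2] w 0.55 q [-0.36  0.4   0.51  1.68 -0.21  1.12  1.58]
```

The dish is about 10 mm off to one side and 4 mm along the stand axis: the fit gives (0.574,-0.109), but the spot is (0.565,-0.103). I'll pinch it again and correct that.

```bash
python3 - <<'E'
from h import *
plan([(.5575,-.1908,.28),(.5575,-.1908,.047)],[78.5]*2)
E
```

```text
t 8.12 tcp [ 0.6208 -0.0773  0.4349] grasp [ 0.6219 -0.0781  0.2799] yaw 78.32 z [ 0.007  -0.0054 -1.    ] F [ 0.3 -0.  -0.2] w 0.55 q [-0.36  0.4   0.51  1.68 -0.21  1.12  1.58]
target (0.5575, -0.1908, 0.28) -> rows [  39.  -124.     0.1] turn -0.2 dist 130
target (0.5575, -0.1908, 0.047) -> rows [  40.9 -123.1  233. ] turn -0.2 dist 267
```

```bash
python3 -m pendant '[[39,-124,0,-0.2,0],[39,-124,0,-0.2,0],[39,-124,0,-0.2,0],[40,-124,40,-0.2,0],[40,-123,80,-0.2,0],[40,-123,120,-0.2,0],[41,-123,150,-0.2,0],[41,-123,150,-0.2,0]]'
python3 - <<'E'
from h import *
plan([(.5575,-.1908,.047)],[78.5])
E
```

```text
time_s: 8.78
eef_pos: [0.5537, -0.1895, 0.2793]
eef_rot: [0.1, 0.995, -0.002, -0.002]
wrist_force: [-0.6, 0.2, -0.1]
gripper_width: 0.501
t 8.78 tcp [ 0.5537 -0.1895  0.2793] grasp [ 0.5531 -0.1899  0.1243] yaw 78.48 z [-0.0038 -0.0032 -1.    ] F [-0.6  0.2 -0.1] w 0.501 q [-0.13  0.52  0.47  1.91 -0.31  0.79  1.88]
target (0.5575, -0.1908, 0.047) -> rows [-4.3 -0.3 77.3] turn -0.0 dist 77
```

```bash
python3 -m pendant '[[-4,0,25,0,0],[-4,0,50,0,0],[-4,0,70,0,0],[-4,0,77,0,0],[-4,0,77,0,0.3],[-4,0,77,0,0.5],[-4,0,77,0,0.7],[-4,0,77,0,1],[-4,0,77,0,1],[-4,0,76,0,1],[-4,0,76,0,1]]' 60
python3 - <<'E'
from h import *
plan([])
E
```

```text
time_s: 9.7
eef_pos: [0.5576, -0.1904, 0.2043]
eef_rot: [0.1, 0.995, -0.002, -0.001]
wrist_force: [-2.1, 1.6, 7.1]
gripper_width: 0.036
t 9.7 tcp [ 0.5576 -0.1904  0.2043] grasp [ 0.5573 -0.1909  0.0493] yaw 78.49 z [-0.0023 -0.0032 -1.    ] F [-2.1  1.6  7.1] w 0.036 q [-0.08  0.63  0.4   1.93 -0.38  0.66  1.93]
```

```bash
python3 -m pendant '[[0,0,-4,0,1],[3,1,-5,0,1],[6,3,-5,0,1],[9,4,-5,0,1],[10.5,4.5,-5,0,1],[10.5,4.5,-3,0,1],[10.5,4.5,-1,0,1],[10.5,4.5,0,0,1],[10.5,4.5,0,0,1]]'
python3 -m pendant '[[0,0,0,0,0.7],[0,0,0,0,0.5],[0,0,0,0,0.3],[0,0,0,0,0.2],[0,0,-5,0,0.2],[0,0,-30,0,0.2],[0,0,-70,0,0],[0,0,-110,0,0],[0,0,-150,0,0],[-20,0,-190,0,0],[-50,60,-210,0,0],[-50,100,-210,0,0],[-50,120,-210,0,0],[-50,120,-210,0,0],[-50,120,-210,0,0]]'
cat > look.py <<'E'
from ov import *
import json,sys
from scipy.optimize import least_squares
def look(tag,dish=(.5646,-.103),S=[.5736,-.0589,1.37],g=0.,box=(130,30,530,330)):
    vision.snapshot("wrist")
    i=vision.camera_info("wrist"); im=vision.snapshot("wrist")
    print("cam moved mm",1000*np.linalg.norm(i["xyz"]-vision.camera_info("wrist")["xyz"]))
    json.dump({k:np.array(v).tolist() for k,v in i.items()},open(tag+".json","w"))
    cv2.imwrite(f"pics/{tag}raw.png",im)
    overlay(S,"wrist",f"pics/{tag}.png",box,f=2,dish=dish,img=im,g=g)
    plan([])
E
python3 -c "
from look import *
look('w6')"
```

```text
time_s: 10.45
eef_pos: [0.5483, -0.1842, 0.2044]
eef_rot: [0.1, 0.995, -0.002, -0.001]
wrist_force: [-1.1, -0.2, -0.9]
gripper_width: 0.036
time_s: 11.7
eef_pos: [0.6228, -0.0715, 0.414]
eef_rot: [0.097, 0.995, -0.001, -0.001]
wrist_force: [-0.2, -0.4, 0.4]
gripper_width: 0.5
cam moved mm 1.7582050120253878
t 11.8 tcp [ 0.6214 -0.0763  0.4139] grasp [ 0.6209 -0.0769  0.2589] yaw 78.47 z [-0.0028 -0.0037 -1.    ] F [0.4 0.2 0.1] w 0.501 q [-0.36  0.42  0.52  1.7  -0.23  1.09  1.6 ]
```

View pics/w6.png

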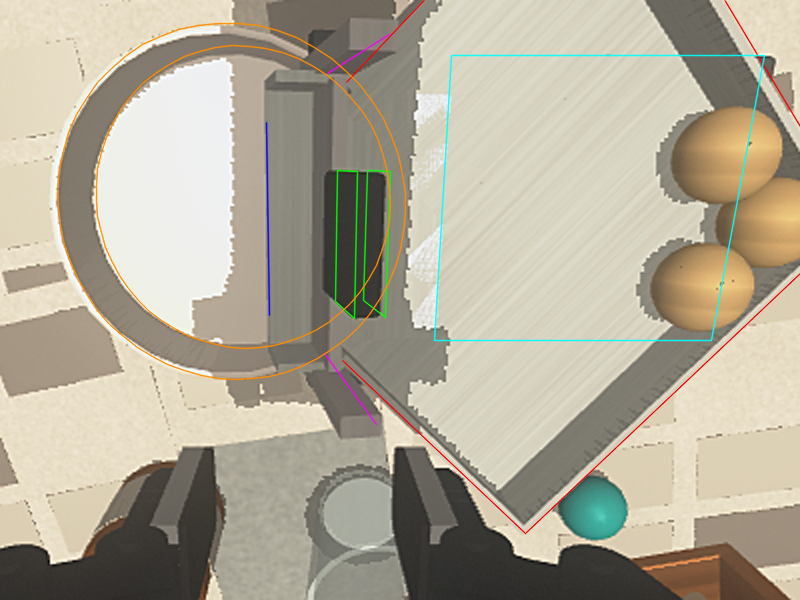

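The dish is now centred to within about 3 mm. Next is the gate tab, at pixel (355,245) in this crop.

```bash
python3 - <<'E'
from h import *
plan([(.5752,-.0510,.25),(.5752,-.0510,.177)],[78.5]*2)
E
```

```text
t 11.8 tcp [ 0.6214 -0.0763  0.4139] grasp [ 0.6209 -0.0769  0.2589] yaw 78.47 z [-0.0028 -0.0037 -1.    ] F [0.4 0.2 0.1] w 0.501 q [-0.36  0.42  0.52  1.7  -0.23  1.09  1.6 ]
target (0.5752, -0.051, 0.25) -> rows [50.3 15.6  9. ] turn -0.0 dist 53
target (0.5752, -0.051, 0.177) -> rows [50.1 15.9 82. ] turn -0.0 dist 97
```

```bash
python3 -m pendant '[[50,16,9,0,0],[50,16,9,0,0],[50,16,9,0,0],[50,16,30,0,0],[50,16,55,0,0],[50,16,75,0,0],[50,16,82,0,0],[50,16,82,0,0],[50,16,82,0,0]]' 30
python3 - <<'E'
from ov import *
plan([(.5752,-.0510,.177)],[78.5])
cv2.imwrite("pics/w7.png",vision.snapshot("wrist"))
overlay([.5736,-.0589,1.37],"scene","pics/s7.png",(220,160,360,265),f=5)
E
```

```text
time_s: 12.55
eef_pos: [0.5758, -0.0522, 0.3326]
eef_rot: [0.101, 0.995, -0.002, -0.001]
wrist_force: [0.4, -0.5, -0.4]
gripper_width: 0.502
t 12.55 tcp [ 0.5758 -0.0522  0.3326] grasp [ 0.5755 -0.0529  0.1776] yaw 78.37 z [-0.0021 -0.0044 -1.    ] F [ 0.4 -0.5 -0.4] w 0.502 q [-0.4   0.43  0.49  1.89 -0.25  0.89  1.58]
target (0.5752, -0.051, 0.177) -> rows [0.9 1.  0.6] turn -0.1 dist 1
```

View pics/w7.png

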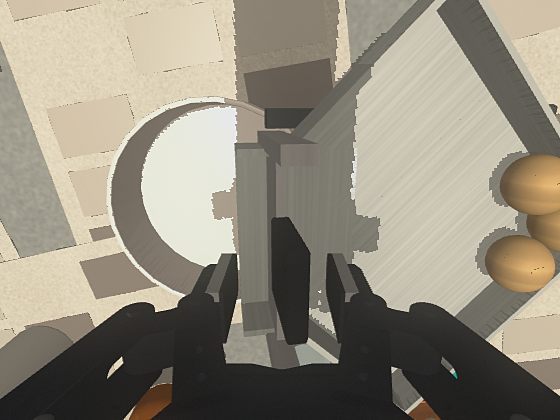

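View pics/s7.png

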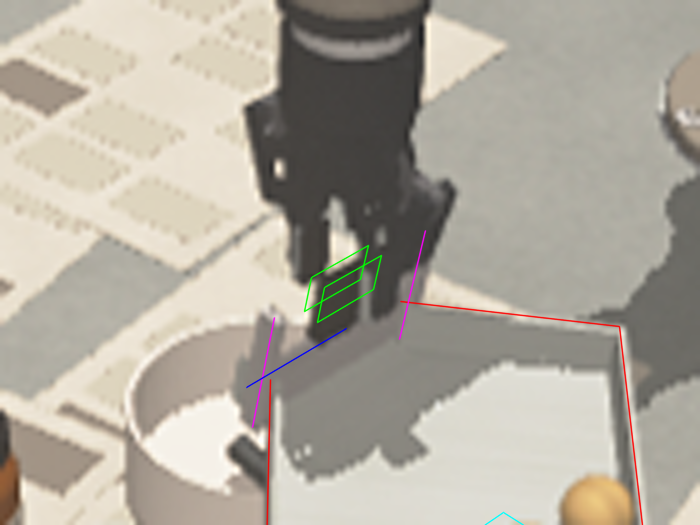

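The tab, at columns 272-308, sits between the jaws at 237 and 330. I'll close gently now.

```bash
python3 -m pendant '[[0,1,0,0,0.3],[0,1,0,0,0.5],[0,1,0,0,0.6],[0,1,0,0,0.7],[0,1,0,0,0.8],[0,1,0,0,1],[0,1,0,0,1]]' 30
python3 - <<'E'
from h import *
plan([])
E
```

```text
time_s: 13.23
eef_pos: [0.5772, -0.0492, 0.3347]
eef_rot: [0.1, 0.995, -0.001, 0.001]
wrist_force: [0.9, 4.5, 7.0]
gripper_width: 0.142
t 13.23 tcp [ 0.5772 -0.0492  0.3347] grasp [ 0.5776 -0.0496  0.1797] yaw 78.54 z [ 0.0023 -0.0021 -1.    ] F [0.9 4.5 7. ] w 0.142 q [-0.4   0.43  0.49  1.88 -0.25  0.89  1.58]
```

```bash
python3 -m pendant '[[0,1,-5,0,1],[0,2,-10,0,1],[0,3,-15,0,1],[0,3.5,-20,0,1],[0,4.5,-25,0,1],[0,5.5,-30,0,1],[0,6,-35,0,1],[0,7,-40,0,1],[0,8,-45,0,1],[0,9,-50,0,1],[0,9.5,-54,0,1],[0,10,-57,0,1],[0,10,-58,0,1],[0,10,-58,0,1]]' 
python3 - <<'E'
from ov import *
plan([])
overlay([.5736,-.0589,1.37],"scene","pics/s8.png",(220,160,360,265),f=5,g=58)
E
```

```text
time_s: 14.4
eef_pos: [0.579, -0.0395, 0.3921]
eef_rot: [0.1, 0.995, -0.001, 0.001]
wrist_force: [4.8, 0.4, -8.6]
gripper_width: 0.147
t 14.4 tcp [ 0.579  -0.0395  0.3921] grasp [ 0.5794 -0.0399  0.2371] yaw 78.53 z [ 0.0023 -0.0029 -1.    ] F [ 4.8  0.4 -8.6] w 0.147 q [-0.44  0.36  0.51  1.83 -0.2   1.    1.53]
```

View pics/s8.png

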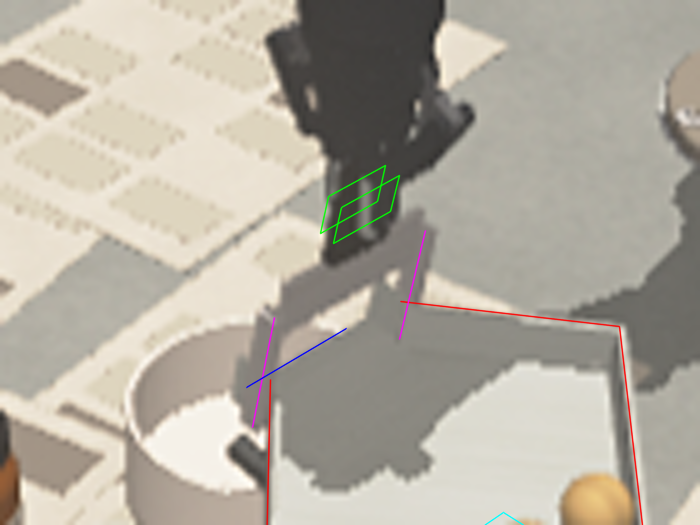

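```bash
python3 -m pendant '[[0,0,-1,0,1],[0,0,-2,0,1],[0,0.5,-3,0,1],[0,0.5,-3,0,1]]' 
python3 - <<'E'
from h import *
plan([])
E
```

```text
time_s: 14.78
eef_pos: [0.5788, -0.0398, 0.3926]
eef_rot: [0.1, 0.995, -0.003, 0.001]
wrist_force: [10.3, -4.1, -24.0]
gripper_width: 0.143
t 14.78 tcp [ 0.5788 -0.0398  0.3926] grasp [ 0.579  -0.0407  0.2376] yaw 78.48 z [ 0.0008 -0.0059 -1.    ] F [ 10.3  -4.1 -24. ] w 0.143 q [-0.44  0.36  0.52  1.83 -0.2   1.    1.52]
```

The gate is at its upper stop: it took 24 N with no further travel. I'll let go, rise, and move to the paddle.

```bash
python3 -m pendant '[[0,0,0,0,0.7],[0,0,0,0,0.4],[0,0,0,0,0],[0,0,0,0,0],[0,0,-20,0,0],[0,0,-45,0,0],[0,0,-70,0,0],[0,0,-70,0,0],[0,0,-70,0,0]]'
python3 - <<'E'
from h import *
plan([(.6274,.2052,.22),(.6274,.2052,.30)],[-11.5]*2)
E
```

```text
time_s: 15.53
eef_pos: [0.5789, -0.0399, 0.4646]
eef_rot: [0.101, 0.995, -0.002, 0.002]
wrist_force: [0.0, 0.4, -0.7]
gripper_width: 0.499
t 15.53 tcp [ 0.5789 -0.0399  0.4646] grasp [ 0.5796 -0.0406  0.3096] yaw 78.46 z [ 0.0043 -0.0051 -1.    ] F [ 0.   0.4 -0.7] w 0.499 q [-0.47  0.29  0.54  1.75 -0.16  1.15  1.48]
target (0.6274, 0.2052, 0.22) -> rows [  2.  250.2  88.5] turn 90.0 dist 265
target (0.6274, 0.2052, 0.3) -> rows [  1.6 249.8   8.5] turn 90.0 dist 250
```

```bash
python3 -m pendant '[[2,41,0,7,-0.7],[2,80,0,14,-0.7],[2,120,0,21,-0.7],[2,160,0,28,-0.7],[2,200,5,35,-0.7],[2,240,20,42,-0.7],[2,250,40,49,-0.7],[2,250,60,56,-0.7],[2,250,70,63,-0.7],[2,250,70,70,-0.7],[2,250,70,77,-0.7],[2,250,70,84,-0.7],[2,250,70,90,-0.7],[2,250,70,90,-0.7],[2,250,70,90,-0.7],[2,250,70,90,-0.7]]'
python3 - <<'E'
from look import *
look("w9",g=58,box=(0,0,400,300))
S=[.5736,-.0589,1.37]
overlay(S,"scene","pics/s9.png",(220,160,390,290),f=4,g=58)
plan([stand2world(tray2stand([.261,0,.072]),S)[0]],[-11.5])
E
```

```text
time_s: 16.87
eef_pos: [0.6271, 0.2051, 0.3931]
eef_rot: [0.774, 0.634, -0.0, 0.003]
wrist_force: [0.6, -0.1, 0.2]
gripper_width: 0.853
cam moved mm 0.2048028618147794
t 16.97 tcp [0.6272 0.205  0.3934] grasp [0.6278 0.2042 0.2384] yaw -11.44 z [ 0.004  -0.0049 -1.    ] F [0.2 0.2 0.1] w 0.85 q [-0.94  0.56  0.78  1.64 -0.43  1.11 -0.25]
t 17.02 tcp [0.6273 0.205  0.3935] grasp [0.6279 0.2042 0.2385] yaw -11.47 z [ 0.0041 -0.0049 -1.    ] F [-0.3  0.2  0.6] w 0.854 q [-0.94  0.56  0.78  1.64 -0.43  1.11 -0.25]
target [0.6274 0.2052 0.1255] -> rows [  0.7  -0.5 113. ] turn 0.0 dist 113
```

View pics/w9raw.png

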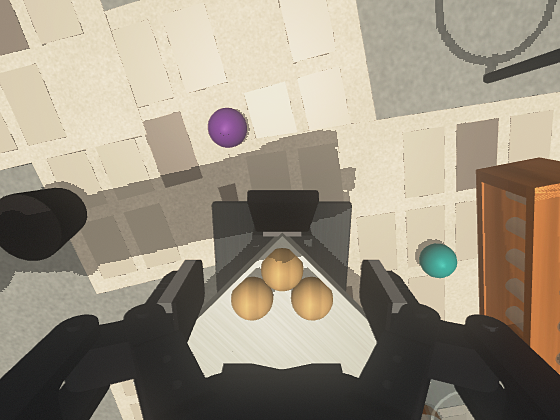

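View pics/s9.png

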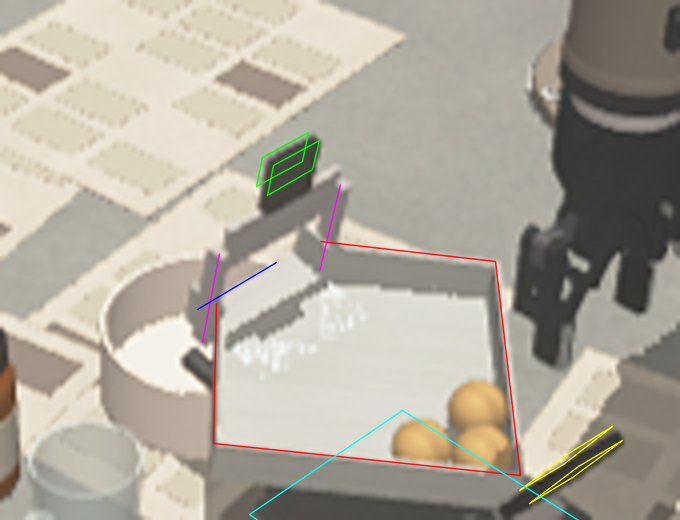

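View pics/w9.png

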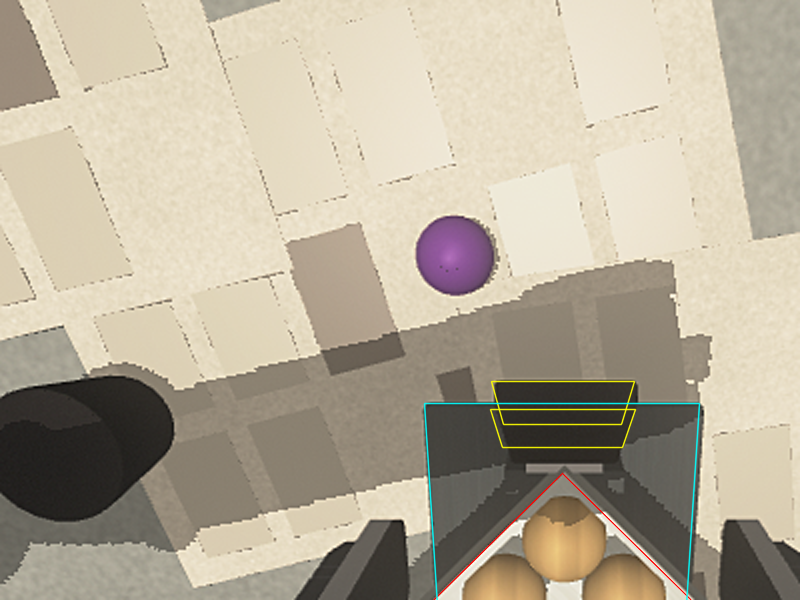

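The paddle at columns 248-319 is centred between the jaws. I'll descend and grip across its width.

```bash
python3 -m pendant '[[1,-0.5,30,0,-0.7],[1,-0.5,60,0,-0.7],[1,-0.5,90,0,-0.7],[1,-0.5,108,0,-0.7],[1,-0.5,115,0,-0.7],[1,-0.5,115,0,-0.5],[1,-0.5,115,0,-0.4],[1,-0.5,115,0,-0.3],[1,-0.5,115,0,-0.2],[1,-0.5,115,0,0],[1,-0.5,115,0,0.2],[1,-0.5,115,0,0.2],[1,-0.5,115,0,0.2]]' 60
python3 - <<'E'
from h import *
plan([])
cv2.imwrite("pics/w10.png",vision.snapshot("wrist"))
E
```

```text
time_s: 18.1
eef_pos: [0.6281, 0.2055, 0.2805]
eef_rot: [0.774, 0.633, 0.001, 0.003]
wrist_force: [-0.3, -0.0, 6.6]
gripper_width: 0.578
t 18.1 tcp [0.6281 0.2055 0.2805] grasp [0.6291 0.2049 0.1255] yaw -11.49 z [ 0.0064 -0.0034 -1.    ] F [-0.3 -0.   6.6] w 0.578 q [-0.88  0.68  0.69  1.73 -0.52  0.92 -0.17]
```

View pics/w10.png

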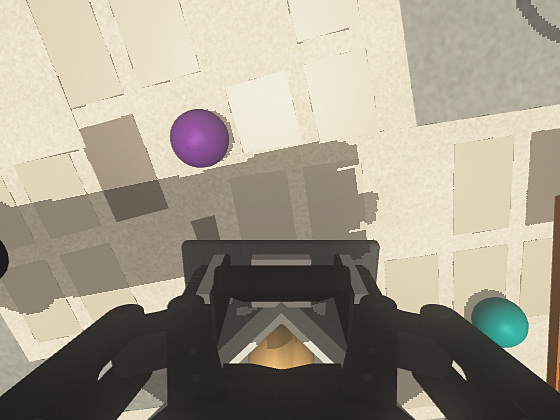

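```bash
python3 -m pendant '[[0,0,-3,0,0.2],[-1,0,-7,0,0.2],[-1.5,0,-13,0,0.2],[-2.5,0,-20,0,0.2],[-4,0,-27,0,0.2],[-5,0,-32,0,0.2],[-6,0,-37,0,0.2],[-7.5,0,-42,0,0.2],[-9,0,-48,0,0.2],[-10.5,0,-53,0,0.2],[-11.5,0,-57,0,0.2],[-13,0,-61,0,0.2],[-14,0,-64,0,0.2],[-15,0,-66,0,0.2]]' 
python3 - <<'E'
from ov import *
plan([])
S=[.5736,-.0589,1.37]
overlay(S,"scene","pics/s11.png",(210,150,390,285),f=4,g=58,q=.25)
E
```

```text
time_s: 19.32
eef_pos: [0.6247, 0.1895, 0.3469]
eef_rot: [0.775, 0.632, 0.001, 0.004]
wrist_force: [2.3, -5.6, -7.4]
gripper_width: 0.575
t 19.32 tcp [0.6247 0.1895 0.3469] grasp [0.6257 0.1887 0.1919] yaw -11.56 z [ 0.0065 -0.0049 -1.    ] F [ 2.3 -5.6 -7.4] w 0.575 q [-0.9   0.6   0.75  1.71 -0.46  1.02 -0.2 ]
```

View pics/s11.png

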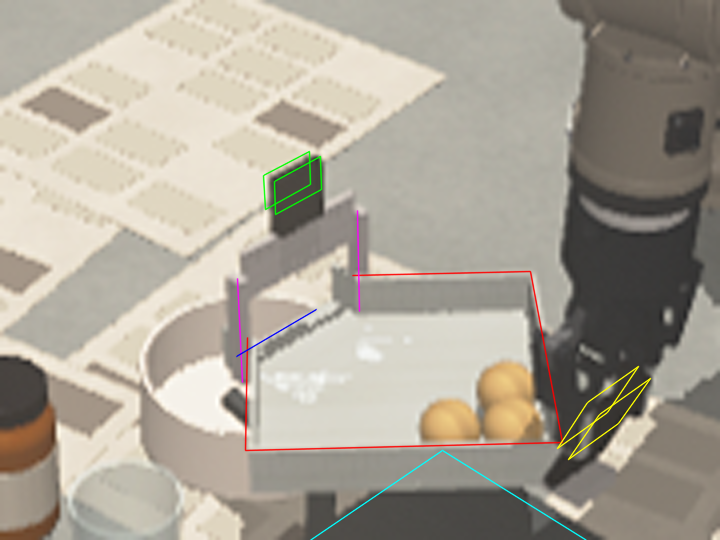

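```bash
python3 -m pendant '[[-1,0,-2,0,0.2],[-1.5,0,-4,0,0.2],[-2.5,0,-6.5,0,0.2],[-3.5,0,-9,0,0.2],[-4.5,0,-11,0,0.2],[-5.5,0,-13.5,0,0.2],[-6.5,0,-16,0,0.2],[-7.5,0,-18.5,0,0.2],[-8.5,0,-21,0,0.2],[-9.5,0,-23,0,0.2],[-10.5,0,-25,0,0.2],[-10.5,0,-25,0,0.2],[-10.5,0,-25,0,0.2]]' 
python3 - <<'E'
from ov import *
plan([])
S=[.5736,-.0589,1.37]
overlay(S,"scene","pics/s12.png",(210,150,390,285),f=4,g=58,q=.35)
E
```

```text
time_s: 20.45
eef_pos: [0.6224, 0.1784, 0.3724]
eef_rot: [0.775, 0.632, 0.001, 0.004]
wrist_force: [4.6, -4.4, -7.6]
gripper_width: 0.577
t 20.45 tcp [0.6224 0.1784 0.3724] grasp [0.6234 0.1775 0.2174] yaw -11.60 z [ 0.0065 -0.0056 -1.    ] F [ 4.6 -4.4 -7.6] w 0.577 q [-0.91  0.56  0.77  1.7  -0.43  1.05 -0.2 ]
```

View pics/s12.png

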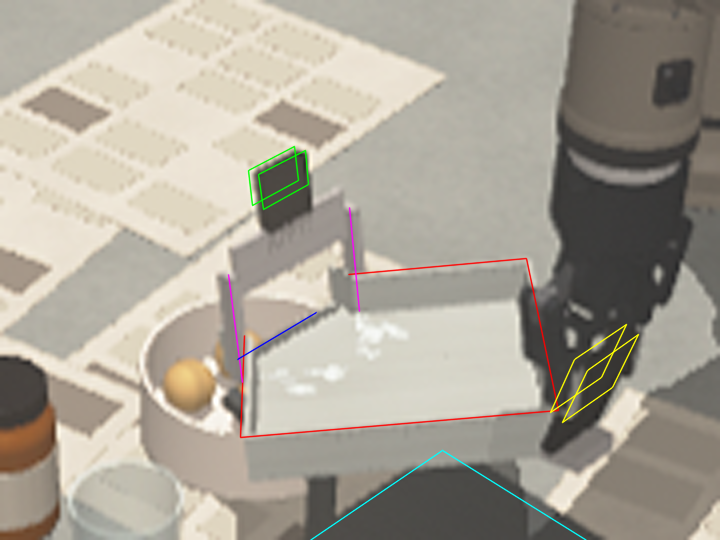

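Two balls show in the dish at (188,384) and (230,352), and the tray looks empty. I'll tip a bit further to be sure, then count them.

```bash
python3 -m pendant '[[-1,0,-2,0,0.2],[-2,0,-4.5,0,0.2],[-3.5,0,-7,0,0.2],[-5,0,-9.5,0,0.2],[-6,0,-12,0,0.2],[-7.5,0,-14,0,0.2],[-9,0,-16.5,0,0.2],[-10,0,-19,0,0.2],[-11.5,0,-21.5,0,0.2],[-13,0,-24,0,0.2],[-13,0,-24,0,0.2],[-13,0,-24,0,0.2],[-13,0,-24,0,0.2],[-13,0,-24,0,0.2]]' 
python3 - <<'E'
from ov import *
plan([])
for n,b in(("scene",(210,150,390,285)),("top",(190,140,350,260))):
    x0,y0,x1,y1=b
    cv2.imwrite(f"pics/{n}13.png",cv2.resize(vision.snapshot(n)[y0:y1,x0:x1],None,fx=4,fy=4,interpolation=cv2.INTER_CUBIC))
cv2.imwrite("pics/w13.png",vision.snapshot("wrist"))
E
```

```text
time_s: 21.67
eef_pos: [0.6196, 0.1649, 0.3965]
eef_rot: [0.775, 0.632, 0.0, 0.005]
wrist_force: [3.6, -5.1, -7.0]
gripper_width: 0.573
t 21.67 tcp [0.6196 0.1649 0.3965] grasp [0.6205 0.1638 0.2415] yaw -11.65 z [ 0.0063 -0.0068 -1.    ] F [ 3.6 -5.1 -7. ] w 0.573 q [-0.91  0.53  0.79  1.69 -0.41  1.09 -0.2 ]
```

View pics/scene13.png

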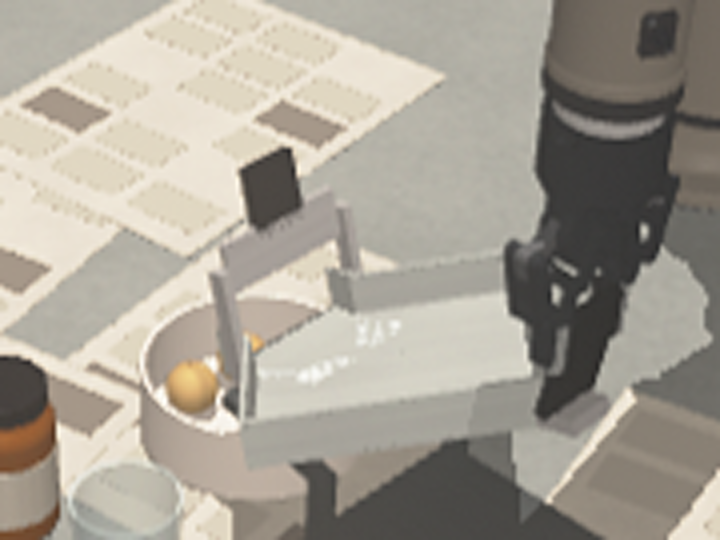

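View pics/top13.png

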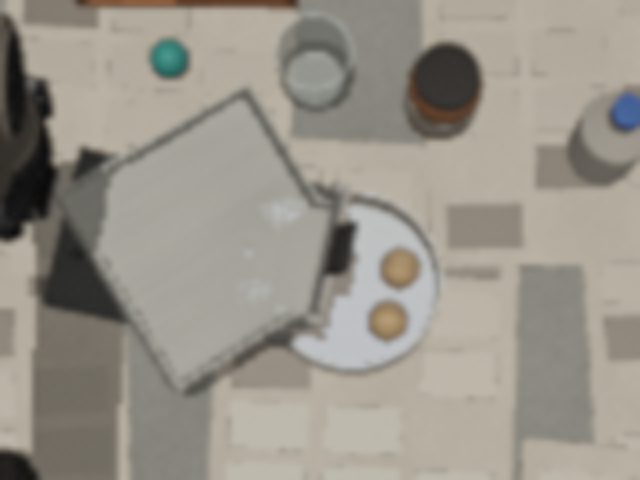

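View pics/w13.png

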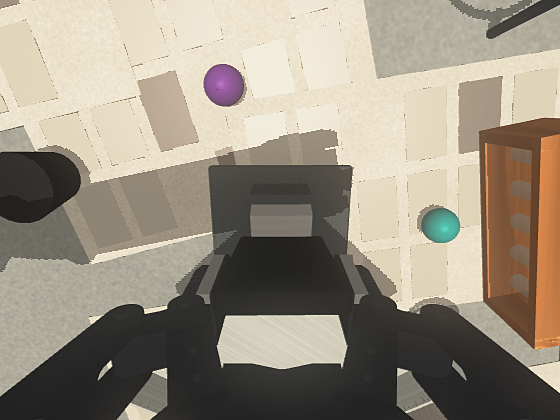

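The tray is empty. Two balls show in the dish at (398,267) and (388,320); the third must be hidden by the tray, and I'll check once it is down. Lowering gently.

```bash
python3 -m pendant '[[2,0,3,0,0.2],[4,0,7,0,0.2],[8,0,14,0,0.2],[11.5,0,21.5,0,0.2],[15,0,28.5,0,0.2],[18.5,0,36,0,0.2],[21.5,0,43.5,0,0.2],[24,0,51,0,0.2],[26.5,0,59,0,0.2],[29,0,67,0,0.2],[31,0,74.5,0,0.2],[33,0,82.5,0,0.2],[34,0,88,0,0.2],[35,0,93,0,0.2],[35.5,0,96,0,0.2],[36,0,98.5,0,0.2],[36,0,98.5,0,0.2]]' 
python3 - <<'E'
from h import *
plan([(.6291,.2049,.1255)])
E
```

```text
time_s: 23.23
eef_pos: [0.6274, 0.2026, 0.2969]
eef_rot: [0.774, 0.633, 0.002, 0.003]
wrist_force: [0.5, 7.3, 1.0]
gripper_width: 0.576
t 23.23 tcp [0.6274 0.2026 0.2969] grasp [0.6285 0.2021 0.1419] yaw -11.52 z [ 0.0067 -0.0033 -1.    ] F [0.5 7.3 1. ] w 0.576 q [-0.89  0.66  0.7   1.72 -0.51  0.94 -0.18]
target (0.6291, 0.2049, 0.1255) -> rows [ 2.6  1.  16.4]  dist 17
```

```bash
python3 -m pendant '[[0.5,0,2,0,0.2],[1,0,4,0,0.2],[1.5,0,6,0,0.2],[2,0,8,0,0.2],[2,0,10,0,0.2],[2.5,0,12,0,0.2],[2.5,0,14,0,0.2],[3,0,15.5,0,0.2],[3,0,16.5,0,0.2],[3,0,16.5,0,0.2]]' 
python3 - <<'E'
from ov import *
plan([])
overlay([.5736,-.0589,1.37],"scene","pics/s14.png",(210,150,390,285),f=4,g=58,q=0)
E
```

```text
time_s: 24.07
eef_pos: [0.6281, 0.205, 0.2813]
eef_rot: [0.775, 0.633, 0.001, 0.003]
wrist_force: [-4.6, -1.5, 8.7]
gripper_width: 0.573
t 24.07 tcp [0.6281 0.205  0.2813] grasp [0.629  0.2045 0.1263] yaw -11.52 z [ 0.0059 -0.0032 -1.    ] F [-4.6 -1.5  8.7] w 0.573 q [-0.88  0.68  0.69  1.73 -0.52  0.92 -0.17]
```

View pics/s14.png

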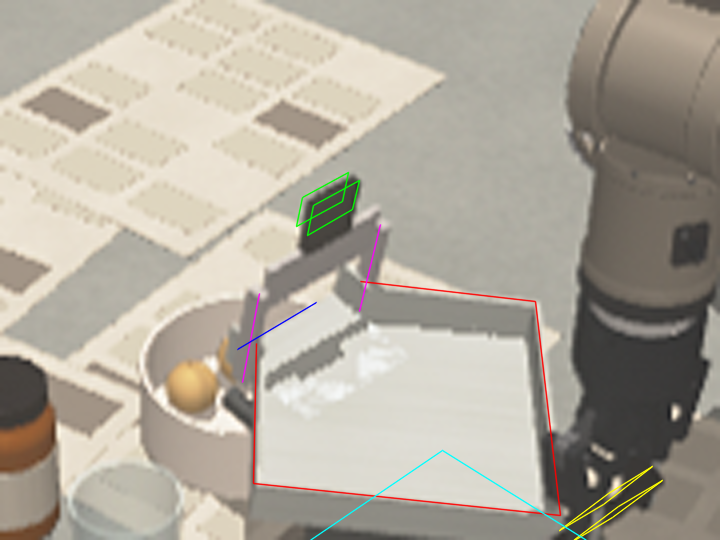

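```bash
python3 -m pendant '[[0,0,1,0,0.2],[0,0,1.5,0,0.2],[0,0,1.5,0,0.2]]' 
python3 -m pendant '[[0,0,0,0,0],[0,0,0,0,-0.3],[0,0,0,0,-0.6],[0,0,0,0,-0.7],[0,0,-5,0,-0.7],[0,0,-20,0,-0.7],[0,0,-50,0,-0.7],[0,0,-90,0,-0.7],[0,0,-130,0,-0.7],[0,0,-170,0,-0.7],[0,0,-190,0,-0.7],[0,0,-190,0,-0.7]]' 
python3 - <<'E'
from h import *
S=[.5736,-.0589,1.37]
plan([(.62,-.075,.30),(.579,-.0405,.30)],[78.5]*2)
E
```

```text
time_s: 24.37
eef_pos: [0.6281, 0.2048, 0.2813]
eef_rot: [0.774, 0.633, 0.002, 0.003]
wrist_force: [-5.8, -0.7, 12.4]
gripper_width: 0.572
time_s: 25.37
eef_pos: [0.6283, 0.2042, 0.4788]
eef_rot: [0.775, 0.632, 0.007, 0.004]
wrist_force: [1.1, -0.1, 0.2]
gripper_width: 0.854
t 25.37 tcp [0.6283 0.2042 0.4788] grasp [0.6307 0.2045 0.3238] yaw -11.56 z [ 0.0157  0.0018 -0.9999] F [ 1.1 -0.1  0.2] w 0.854 q [-0.97  0.49  0.82  1.55 -0.37  1.25 -0.29]
target (0.62, -0.075, 0.3) -> rows [-275.3   47.5   23.1] turn 89.9 dist 280
target (0.579, -0.0405, 0.3) -> rows [-249.7    0.4   22.6] turn 89.9 dist 251
```

```bash
python3 -m pendant '[[-40,10,0,-7,-0.7],[-80,20,0,-14,-0.5],[-120,30,0,-21,0],[-160,40,0,-28,0],[-200,47,0,-35,0],[-240,47,0,-42,0],[-275,47,0,-49,0],[-275,47,0,-56,0],[-275,47,0,-63,0],[-275,47,0,-70,0],[-275,47,0,-77,0],[-275,47,0,-84,0],[-275,47,0,-90,0],[-275,47,0,-90,0],[-275,47,0,-90,0]]' 
python3 - <<'E'
from look import *
look("w15",g=58)
x0,y0,x1,y1=(190,140,350,260)
cv2.imwrite(f"pics/top15.png",cv2.resize(vision.snapshot("top")[y0:y1,x0:x1],None,fx=4,fy=4,interpolation=cv2.INTER_CUBIC))
E
```

```text
time_s: 26.62
eef_pos: [0.619, -0.075, 0.4785]
eef_rot: [0.103, 0.995, 0.002, 0.008]
wrist_force: [0.2, 0.7, -0.5]
gripper_width: 0.5
cam moved mm 0.10868529693781383
t 26.72 tcp [ 0.6191 -0.0748  0.4783] grasp [ 0.6215 -0.0745  0.3233] yaw 78.25 z [ 0.0157  0.0017 -0.9999] F [ 0.6  0.4 -0.2] w 0.496 q [-0.37  0.36  0.52  1.63 -0.19  1.19  1.56]
```

View pics/w15.png

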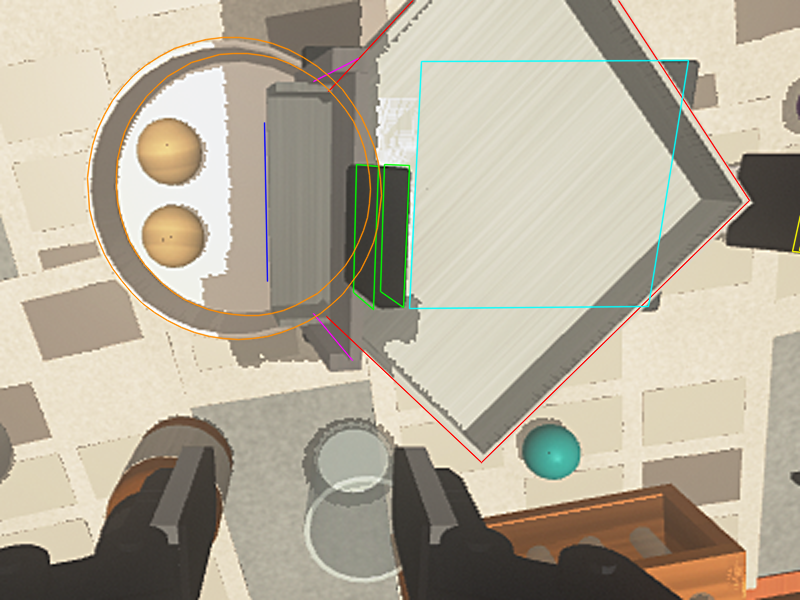

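The tray is home and empty, and the gate is up. Two balls show at (170,151) and (173,236) in the dish; the third is hidden under the lip. I'll look below the lip from the front.

```bash
python3 -m pendant '[[0,-40,0,0,0],[0,-80,0,0,0],[0,-120,20,0,0],[0,-160,50,0,0],[0,-170,90,0,0],[0,-170,130,0,0],[0,-170,165,0,0],[0,-170,165,0,0],[0,-170,165,0,0]]' 
python3 - <<'E'
from look import *
look("w16",g=58)
cv2.imwrite(f"pics/top16.png",cv2.resize(vision.snapshot("top")[140:260,190:350],None,fx=4,fy=4,interpolation=cv2.INTER_CUBIC))
E
```

```text
time_s: 27.52
eef_pos: [0.5868, -0.2404, 0.3111]
eef_rot: [0.102, 0.995, 0.002, 0.005]
wrist_force: [-0.6, -0.2, 1.7]
gripper_width: 0.499
cam moved mm 1.3625754638659688
t 27.62 tcp [ 0.5884 -0.2411  0.315 ] grasp [ 0.5913 -0.2411  0.16  ] yaw 78.29 z [ 0.0189  0.0004 -0.9998] F [-0.5  0.1  0.7] w 0.502 q [-0.06  0.54  0.49  1.77 -0.33  0.89  1.94]
```

View pics/w16raw.png

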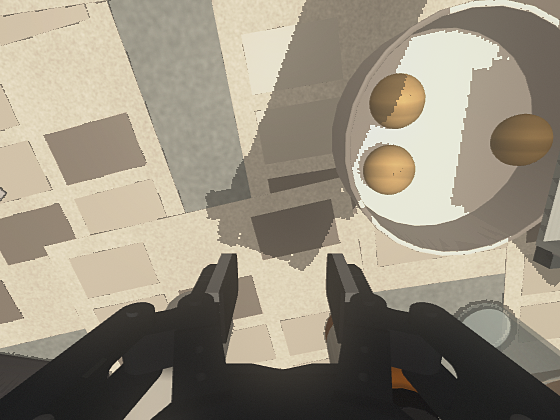

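View pics/top16.png

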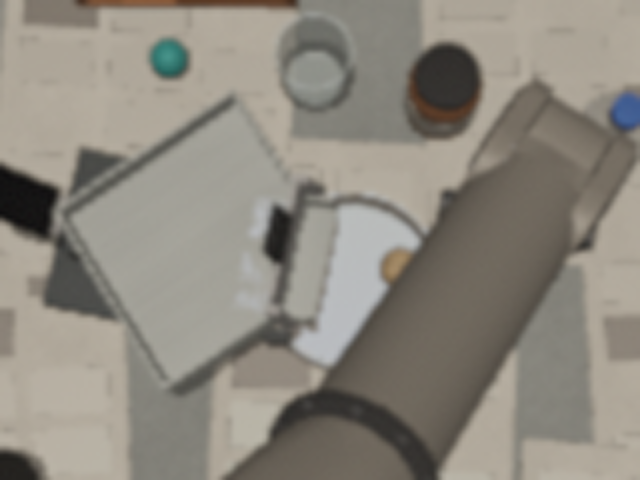

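All three balls are in the dish, at (397,100), (388,169) and (521,139). Next I'll go back to the gate tab and push it down.

```bash
python3 - <<'E'
from h import *
plan([(.577,-.0407,.31)],[78.5])
E
```

```text
t 27.67 tcp [ 0.5885 -0.2412  0.3156] grasp [ 0.5916 -0.2412  0.1606] yaw 78.31 z [ 0.0202  0.0002 -0.9998] F [-0.   0.8  0.8] w 0.499 q [-0.06  0.54  0.49  1.77 -0.33  0.89  1.94]
target (0.577, -0.0407, 0.31) -> rows [  48.9  194.6 -149.6] turn -0.2 dist 250
```

```bash
python3 -m pendant '[[0,0,-40,-0.2,0],[0,0,-80,-0.2,0],[0,0,-120,-0.2,0],[10,20,-150,-0.2,0],[20,60,-150,-0.2,0],[35,100,-150,-0.2,0],[48,140,-150,-0.2,0],[48,175,-150,-0.2,0],[48,194,-150,-0.2,0],[48,194,-150,-0.2,0],[48,194,-150,-0.2,0]]' 
python3 - <<'E'
from h import *
plan([(.577,-.0407,.2376)],[78.5])
E
```

```text
time_s: 28.58
eef_pos: [0.578, -0.0403, 0.4681]
eef_rot: [0.099, 0.995, 0.002, 0.012]
wrist_force: [-0.0, 0.3, 0.6]
gripper_width: 0.501
t 28.58 tcp [ 0.578  -0.0403  0.4681] grasp [ 0.5818 -0.0401  0.3132] yaw 78.67 z [ 0.0245  0.001  -0.9997] F [-0.   0.3  0.6] w 0.501 q [-0.45  0.28  0.51  1.75 -0.15  1.13  1.48]
target (0.577, -0.0407, 0.2376) -> rows [ 2.7 -1.1 75.5] turn 0.2 dist 76
```

```bash
python3 -m pendant '[[3,-1,25,0,0],[3,-1,50,0,0],[3,-1,68,0,0],[3,-1,75,0,0],[3,-1,75,0,0],[3,-1,75,0,0.3],[3,-1,75,0,0.5],[3,-1,75,0,0.6],[3,-1,75,0,0.7],[3,-1,75,0,0.8],[3,-1,75,0,1],[3,-1,75,0,1]]' 30
python3 - <<'E'
from ov import *
plan([])
x0,y0,x1,y1=(220,160,360,265)
cv2.imwrite("pics/s17.png",cv2.resize(vision.snapshot("scene")[y0:y1,x0:x1],None,fx=5,fy=5))
E
```

```text
time_s: 29.58
eef_pos: [0.5774, -0.0406, 0.3937]
eef_rot: [0.099, 0.995, 0.002, 0.013]
wrist_force: [3.2, 1.7, 2.6]
gripper_width: 0.142
t 29.58 tcp [ 0.5774 -0.0406  0.3937] grasp [ 0.5815 -0.0405  0.2388] yaw 78.69 z [ 0.0269  0.0007 -0.9996] F [3.2 1.7 2.6] w 0.142 q [-0.42  0.35  0.49  1.84 -0.2   0.98  1.52]
```

View pics/s17.png

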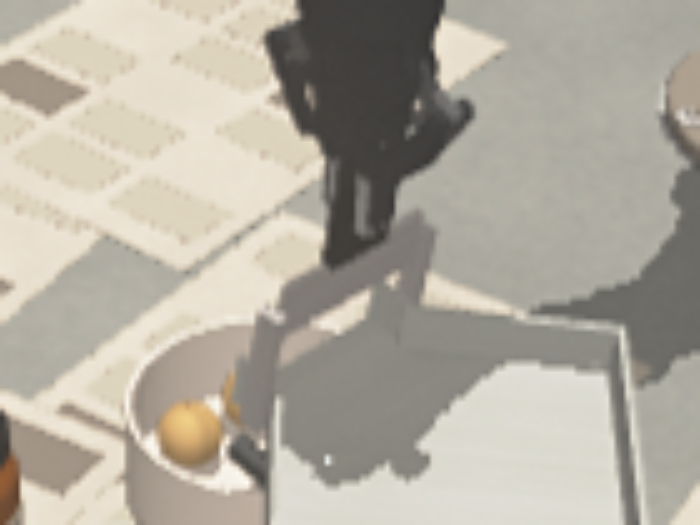

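```bash
python3 -m pendant '[[0,-1,5,0,1],[0,-2,10,0,1],[0.5,-2.5,15,0,1],[0.5,-3.5,20,0,1],[0.5,-4.5,25,0,1],[1,-5,30,0,1],[1,-6,35,0,1],[1,-7,40,0,1],[1,-8,45,0,1],[1.5,-9,50,0,1],[1.5,-9.5,54,0,1],[1.5,-10,57,0,1],[1.5,-10,58,0,1],[1.5,-10,59,0,1],[1.5,-10,59,0,1]]' 
python3 - <<'E'
from ov import *
plan([])
overlay([.5736,-.0589,1.37],"scene","pics/s18.png",(220,160,360,265),f=5)
E
```

```text
time_s: 30.88
eef_pos: [0.5757, -0.0499, 0.3377]
eef_rot: [0.099, 0.995, 0.003, 0.014]
wrist_force: [-8.9, 5.4, 30.0]
gripper_width: 0.14
t 30.88 tcp [ 0.5757 -0.0499  0.3377] grasp [ 0.58   -0.0494  0.1827] yaw 78.69 z [ 0.0278  0.0034 -0.9996] F [-8.9  5.4 30. ] w 0.14 q [-0.38  0.41  0.46  1.89 -0.24  0.86  1.58]
```

View pics/s18.png

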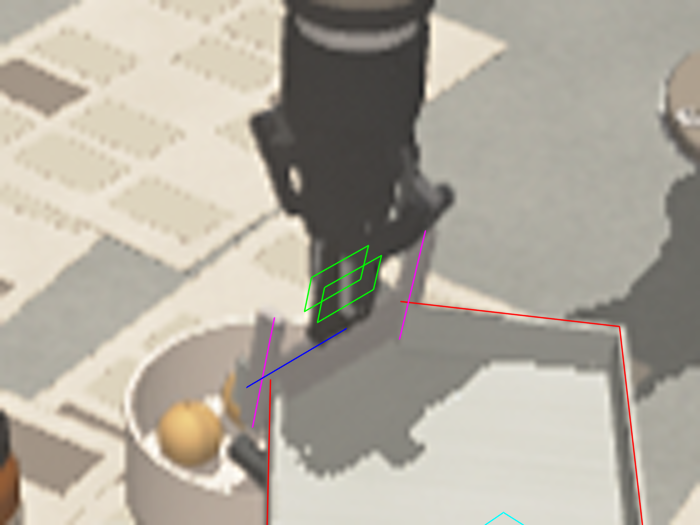

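```bash
python3 -m pendant '[[0,0,1,0,1],[0,0,2,0,1],[0,0,3,0,1],[0,0,3,0,1]]' 
python3 -m pendant '[[0,0,0,0,0.7],[0,0,0,0,0.4],[0,0,0,0,0],[0,0,0,0,0],[0,0,-20,0,0],[0,0,-50,0,0.5],[0,0,-50,0,1],[0,0,-50,0,1],[0,0,-50,0,1],[0,0,-50,0,1]]' 
python3 - <<'E'
from look import *
S=[.5736,-.0589,1.37]
look("w19")
print(stand2world(tray2stand([-.004,0,.087]),S))
plan([(.5776,-.0470,.20)],[78.5])
overlay(S,"scene","pics/s19.png",(220,160,360,265),f=5)
E
```

```text
time_s: 31.27
eef_pos: [0.5757, -0.0501, 0.3376]
eef_rot: [0.099, 0.995, 0.004, 0.014]
wrist_force: [-10.2, 4.1, 29.4]
gripper_width: 0.143
time_s: 32.1
eef_pos: [0.5738, -0.0503, 0.3862]
eef_rot: [0.099, 0.995, 0.004, 0.012]
wrist_force: [0.2, 0.2, 0.2]
gripper_width: 0.001
cam moved mm 0.14758130875342595
t 32.2 tcp [ 0.5739 -0.0503  0.3864] grasp [ 0.5779 -0.0495  0.2314] yaw 78.68 z [ 0.0259  0.0054 -0.9996] F [-0.5  0.3  0.6] w -0.002 q [-0.4   0.35  0.49  1.85 -0.21  0.96  1.55]
[[ 0.5758 -0.0479  0.1864]]
t 32.2 tcp [ 0.5739 -0.0503  0.3864] grasp [ 0.5779 -0.0495  0.2314] yaw 78.68 z [ 0.0259  0.0054 -0.9996] F [-0.5  0.3  0.6] w -0.002 q [-0.4   0.35  0.49  1.85 -0.21  0.96  1.55]
target (0.5776, -0.047, 0.2) -> rows [-2.2  3.6 31.5] turn 0.2 dist 32
```

View pics/s19.png

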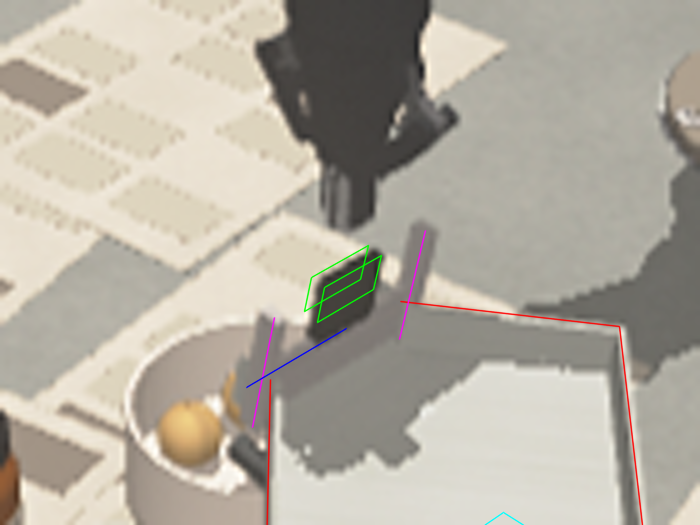

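View pics/w19.png

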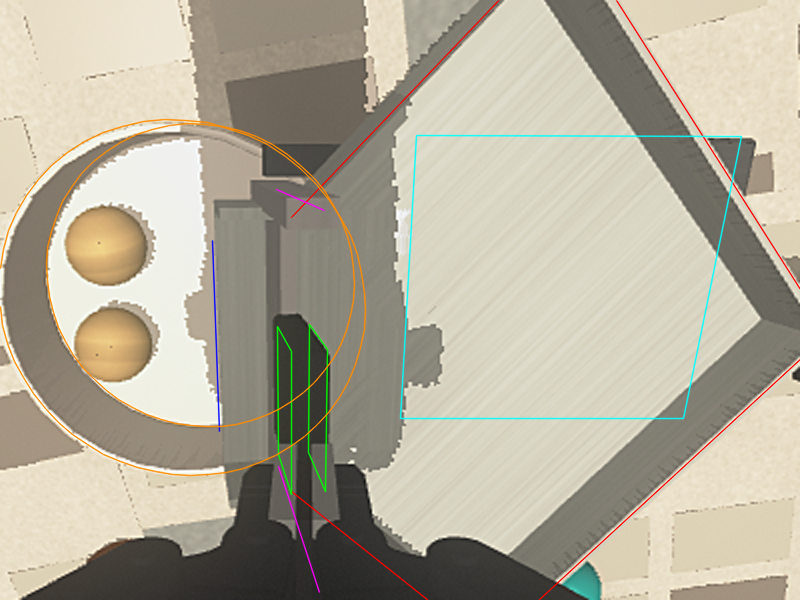

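The gate looks shut: the tab corners match the first picture to within a pixel. I'll press its top with closed fingers to confirm it is fully seated.

```bash
python3 -m pendant '[[0,2,10,0,1],[0,2,18,0,1],[0,2,22,0,1],[0,2,24,0,1],[0,2,25,0,1],[0,2,26,0,1],[0,2,26,0,1]]'
python3 -m pendant '[[0,0,1,0,1],[0,0,2,0,1],[0,0,3,0,1],[0,0,4,0,1],[0,0,4,0,1]]'
python3 -m pendant '[[0,0,1,0,1],[0,0,2,0,1],[0,0,3,0,1],[0,0,3,0,1]]'
```

```text
time_s: 32.83
eef_pos: [0.575, -0.0483, 0.3607]
eef_rot: [0.099, 0.995, 0.004, 0.013]
wrist_force: [-0.5, 0.3, 0.8]
gripper_width: -0.0
time_s: 33.25
eef_pos: [0.5753, -0.0487, 0.3599]
eef_rot: [0.099, 0.995, 0.005, 0.013]
wrist_force: [-11.2, 1.8, 26.0]
gripper_width: 0.001
time_s: 33.58
eef_pos: [0.5757, -0.0492, 0.3599]
eef_rot: [0.099, 0.995, 0.006, 0.014]
wrist_force: [-9.2, 1.9, 23.1]
gripper_width: 0.001
```

The press met a firm stop with the fingertips at 0.187 m, where a shut tab's top should be at 0.186 m. Retreating now, then the final check.

```bash
python3 -m pendant '[[0,0,-10,0,1],[0,0,-40,0,1],[0,0,-80,0,1],[0,0,-110,0,1],[30,0,-120,0,1],[70,0,-120,0,1],[110,0,-120,0,1],[120,0,-120,0,1],[120,0,-120,0,1],[120,0,-120,0,1]]'
python3 - <<'E'
from ov import *
plan([])
S=[.5736,-.0589,1.37]
cv2.imwrite("pics/scene20.png",vision.snapshot("scene"))
overlay(S,"scene","pics/s20.png",(190,160,390,310),f=4,dish=(.5646,-.103))
overlay(S,"top","pics/t20.png",(170,140,370,290),f=4,dish=(.5646,-.103))
E
```

```text
time_s: 34.42
eef_pos: [0.4547, -0.0266, 0.4774]
eef_rot: [0.099, 0.995, 0.007, 0.016]
wrist_force: [0.4, 0.5, 0.0]
gripper_width: 0.001
t 34.42 tcp [ 0.4547 -0.0266  0.4774] grasp [ 0.4597 -0.0251  0.3225] yaw 78.65 z [ 0.0323  0.0099 -0.9994] F [0.4 0.5 0. ] w 0.001 q [-0.55  0.01  0.48  2.   -0.01  1.11  1.31]
```

View pics/s20.png

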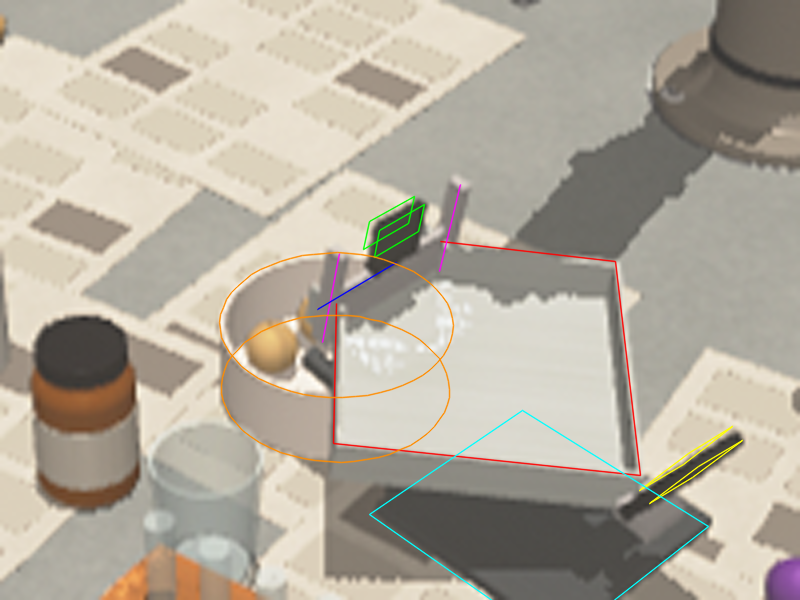

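View pics/t20.png

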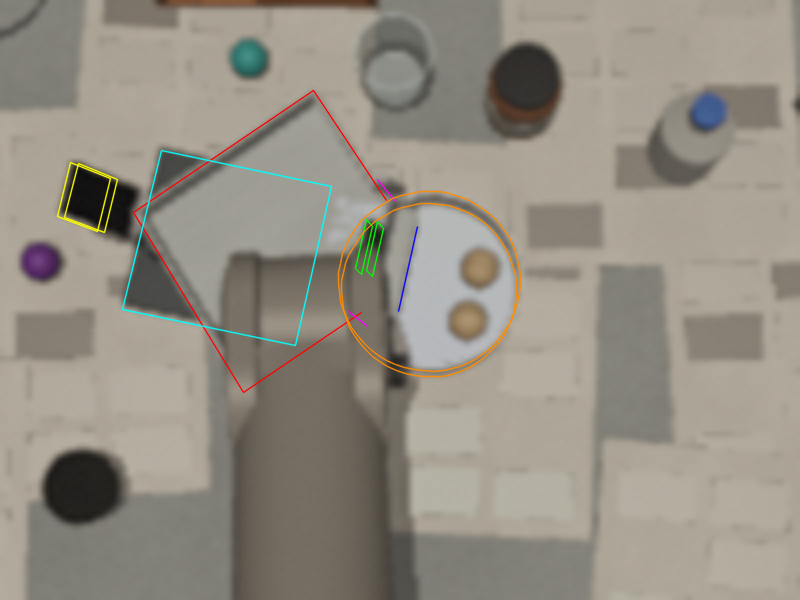

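View pics/scene20.png

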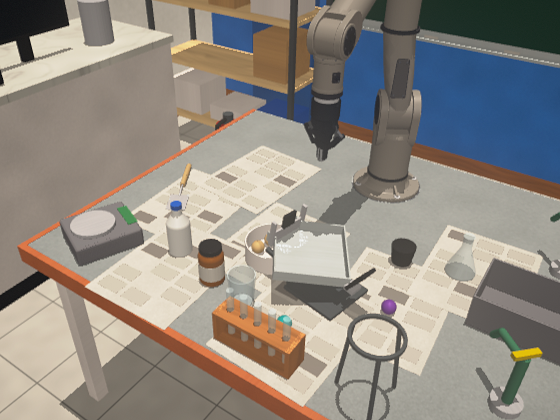

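The final pictures agree. The dish outline matches the spot in both views, the tray is home with the paddle at its starting pixels, and the gate is shut. The other things on the bench have not moved. Handing in.

```bash
python3 -c "
from station import sign_off
print(sign_off())"
```

```text
the job is handed in; nothing more can be done
None
```

The job is done and handed in at about 34 s of the 64 s allowed: the dish stands under the spout with all three balls in it, the tray is home and the gate is shut.

**What I did**
- **Dish:** I set it under the spout by its rim. The first placing was about 10 mm off to one side, so I pinched it again and corrected it before touching the gate.
- **Gate up:** I pulled it to its upper stop.
- **Tipping:** I gripped the paddle across its 50 mm width, not its thickness, because the pendant cannot lean the tool. I tipped the tray slowly to about 0.45 rad, then lowered it home.
- **Gate down:** I pushed it down to its lower stop.

**What the last checks showed**
- **Balls:** a look under the lip, before I shut the gate, showed all three in the dish. The final pictures show only two, because the lip hides the third.
- **Dish position:** its outline matches the spot to about 2–3 mm.
- **Tray:** its outline and the paddle are back where they started.
- **Gate:** pushing it down while gripped stopped about 2 mm short of where I expected. Pressing the tab's top with about 25 N then met a firm stop at 0.187 m, against 0.186 m expected, so I take that shortfall as slip in the grip.
- **Bystanders and look-alike balls:** those in view look unmoved, and wrist forces at my readings stayed below about 35 N.

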